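# Turn up the drained parts cups, fill the kit drawer and shut it

## Robot

A 6-joint arm with a two-finger parallel gripper is mounted at the origin on a cart in front of the work surface, level with it; the furniture and walls round the work are solid. World frame = base frame: x ahead of the robot, y to its left, z up, the work surface at z = 0. Lengths are in m, angles in degrees, forces in N, time in s.
With the tool pointing down it reaches from about 0.4 to 0.825 m from the base axis. Payload 7 kg.
Tool frame: the origin (TCP) lies at the very end of the fingers, on their centre line; the grasp point (between the pads) lies 19 mm behind it; x points along the fingers, z is the direction in which the jaws open and shut, and the axes are right-handed (so a half turn about x gives the same grasp; the last joint's range is limited). The gripper opens to 88 mm and grips with 3 to 60 N. Pads are 19 mm wide; open, the fingers measure 130 mm over their backs; the gripper's body (78 mm by 193 mm) begins 47 mm behind the grasp point.
Start: joints at [-50.3, 20.546, 0.682, 0, -70.136, -16.507], TCP at [0.266, -0.62, 0.227] pointing down, gripper open.
Joint ranges: [-176.03, 176.03], [-82.01, 121.73], [-58.28, 71.71], [-173.87, 95.51], [-174.79, -0.11], [-173.66, 173.66]. Speed limits (degrees/s): [136.94, 136.94, 172.46, 180, 180, 180].

## Interface

Orientations are given as [roll, pitch, yaw] about the fixed x, y, z axes, in that order (R = Rz(yaw) Ry(pitch) Rx(roll)).
In Python, from plant import sensors, cams, workorder gives the robot as it stands. The module is installed in compiled form; this text tells all that it offers.
- The arm moves only by the shell command python3 -m handwheel 'ROWS' [OPENING] [FORCE]. ROWS is JSON, one flat list of numbers, 4 for each row, row after row: the shift along the tool's x, y, z in cm, then the turn about the tool's x in degrees. A call has exactly 10 rows; each row is the pose to reach, as a shift and turn from the pose commanded when the call began, along the tool's axes at that moment; what a row does not reach only later rows make up. A row lasts 1/8 s, in which the tool goes at most 62.5 mm and 10.7 degrees, less where a joint would pass 70% of its speed; a pose out of reach is approached as far as the arm can. A call with a gripper value outside its range is refused whole. OPENING is the finger opening in cm, from 0 to 8.76, set as the call begins (- or left out, the last holds). The fingers move at their own pace and stop on an object; FORCE is the grip in N (left out, the last holds). Time passes only in rows, so rows that repeat a pose let the fingers close, or fill a call up. It gives the time, the measured TCP pose, the force and the opening at its end, in the units of the state.
- sensors.get_state(): the state, without advancing time (a new reading comes with each control period).
- cams.capture(name): name is "scene" or "side" or "wrist"; returns a dict with "image" (400x640x3 uint8, red, green, blue), "fov_y" (degrees; the focal length in pixels is half the picture's height over the tangent of half this angle, whatever the lens; pixels are square), "cx", "cy" (the principal point, pixels), "xyz" and "rotation" of the camera in the world. Camera axes: x right, y down, z forward; pixel columns grow to the right and rows downward; lengths in m; the calibration is good to about 2 mm. The wrist camera is an equidistant fisheye: a pixel r from the principal point sees the ray r / f radians off the axis. A picture is of the moment at which its call begins. There is no depth.
- workorder.close_job(): hands the job in, once; it reports no verdict.
The state is a dict: "time_s": time; "joints": joint angles; "qd": joint speeds; "joint_torque": joint torques, N m; "tcp_pos": TCP position; "eef_rot": TCP orientation; "contact_force": force on the tool from outside, world axes, zero at the start; "moment": the same for the moment, N m; "gripper_width": finger opening in m.
Only numpy, scipy, OpenCV 4.12 (cv2) and the standard library are available. Lean on these libraries where they do the work, as an engineer would, in place of code of your own. Each camera call takes 0.05 s, during which the arm holds its last target.

## Task

The two washed square parts cups have drained upside down: turn each one mouth-up and stand one in each end bay of the open kit drawer, and lay every clamp block and the roll of tape, as many of them as are on the bench, flat, side by side on the floor of the drawer's middle bay. When all of it is in, push the drawer fully home without slamming it. Leave the screwdriver and the spanner where they lie.

Things in the scene. Friction and masses are not known exactly. Their poses are not given: they have to be found in the camera images.
- cup_a: One square open sheet-metal parts cup with a folded rim, 56 x 56 mm, 70 mm high, walls 2.5 mm, 0.1 kg; lies stably on any side. Origin at the middle of its volume (35 mm from mouth and bottom, 28 mm from each side). Its z axis points from the open mouth to the closed bottom: up at the start (mouth-down), straight down once mouth-up. x, y are normal to its sides.
- cup_b: The other cup, the same: square open sheet-metal parts cup with a folded rim, 56 x 56 mm, 70 mm high, walls 2.5 mm, 0.1 kg; lies stably on any side. Origin at the middle of its volume (35 mm from mouth and bottom, 28 mm from each side). Its z axis points from the open mouth to the closed bottom: up at the start (mouth-down), straight down once mouth-up. x, y are normal to its sides.
- block_a: One milled metal clamp block with a stepped slot along its top, 40 (x) x 60 (y) x 28 (z) mm, 0.16 kg; origin at the centre of its underside, z up; grip across the 40 mm. May be absent.
- block_b: Another milled metal clamp block with a stepped slot along its top, 40 (x) x 60 (y) x 28 (z) mm, 0.16 kg; origin at the centre of its underside, z up; grip across the 40 mm. May be absent.
- tape: roll of black tape lying flat, 61 mm across, 19 mm high, its hole closed to touch, 0.05 kg; origin at the centre of its underside, z up. May be absent.
- kit_drawer (a joint): how far the drawer is out, m: 0 fully home (hard stop), 0.17 fully out, 0.14 to 0.165 at the start. It slides with about 3 N of friction and stays where left. Its grey steel bench-top cabinet is 140 mm deep, 400 mm wide, 108 mm high; the open front is 88 mm high above the drawer's floor. Wall rails overhang the bench behind it (x over 0.75 m, from 0.3 m up).
- bay_left (a point): centre of the drawer's inner floor; axes of the drawer: x towards the cabinet's back (closing direction), y to the left along the drawer, z up. The bay is 112 mm in x and 96 mm in y, for one cup. Its walls stand 20 mm above the floor, the drawer's front 34 mm. This is the bay at the drawer's left end as the robot sees it.
- bay_mid (a point): centre of the drawer's inner floor; axes of the drawer: x towards the cabinet's back (closing direction), y to the left along the drawer, z up. The bay is 112 mm in x and 170 mm in y, for the clamp blocks and tape. Its walls stand 20 mm above the floor, the drawer's front 34 mm.
- bay_right (a point): centre of the drawer's inner floor; axes of the drawer: x towards the cabinet's back (closing direction), y to the left along the drawer, z up. The bay is 112 mm in x and 96 mm in y, for the other cup. Its walls stand 20 mm above the floor, the drawer's front 34 mm. This is the bay at the drawer's right end.
- drawer_lip (a point): middle of the front edge of the lip along the top of the drawer's front (396 mm wide, 12 mm high, 14 mm proud; its top is 48 mm, this point 42 mm above the bench; it lies 76 mm in front of the line of the bay centres); same axes as the bays: push here along +x. With the drawer home, the cabinet top's front edge lies 20 mm behind it (+x).
- driver: red-handled screwdriver, 31 x 201 x 27 mm, lying on the bench, to be left alone; origin at the centre of the underside, long axis y.
- spanner: combination spanner, 22 x 160 x 8 mm, to be left alone; origin at the centre of the underside, long axis y.
Mind the look-alikes: they are no part of the job. What is shaped like the cup_a but yellow is not meant.

How it is judged (in metres and radians):
On the way, in this order (a step that is already met when the one before it is completed fails the run):
1. with the drawer still open, a cup stands mouth-up in each end bay and all the blocks and tape that are there lie in the middle bay ((((x of cup_a in the frame of bay_left between -0.032 and 0.032 m and y of cup_a in the frame of bay_left between -0.024 and 0.024 m and z of cup_a in the frame of bay_left between 0.03 and 0.041 m and angle between cup_a's own z axis and vertical above 3.04 rad) and (x of cup_b in the frame of bay_right between -0.032 and 0.032 m and y of cup_b in the frame of bay_right between -0.024 and 0.024 m and z of cup_b in the frame of bay_right between 0.03 and 0.041 m and angle between cup_b's own z axis and vertical above 3.04 rad)) or ((x of cup_b in the frame of bay_left between -0.032 and 0.032 m and y of cup_b in the frame of bay_left between -0.024 and 0.024 m and z of cup_b in the frame of bay_left between 0.03 and 0.041 m and angle between cup_b's own z axis and vertical above 3.04 rad) and (x of cup_a in the frame of bay_right between -0.032 and 0.032 m and y of cup_a in the frame of bay_right between -0.024 and 0.024 m and z of cup_a in the frame of bay_right between 0.03 and 0.041 m and angle between cup_a's own z axis and vertical above 3.04 rad))) and x of block_a in the frame of bay_mid between -0.05 and 0.05 m and y of block_a in the frame of bay_mid between -0.078 and 0.078 m and z of block_a in the frame of bay_mid between -0.006 and 0.01 m and angle between each of block_a, block_b, tape's own z axis and vertical below 0.12 rad and x of block_b in the frame of bay_mid between -0.05 and 0.05 m and y of block_b in the frame of bay_mid between -0.078 and 0.078 m and z of block_b in the frame of bay_mid between -0.006 and 0.01 m and x of tape in the frame of bay_mid between -0.05 and 0.05 m and y of tape in the frame of bay_mid between -0.078 and 0.078 m and z of tape in the frame of bay_mid between -0.006 and 0.01 m and value of joint kit_drawer above 0.08 m), for 0.2 s.
2. the drawer is pushed home (value of joint kit_drawer below 0.004 m), for 0.2 s.
At the end, for the whole second after the job is handed in: The drawer is home (within 4 mm); one cup stands mouth-up (within 5 degrees) on the floor of each end bay; every block and roll of tape present lies flat on the floor of the middle bay; all at rest (value of joint kit_drawer below 0.004 m and (((x of cup_a in the frame of bay_left between -0.032 and 0.032 m and y of cup_a in the frame of bay_left between -0.024 and 0.024 m and z of cup_a in the frame of bay_left between 0.03 and 0.041 m and angle between cup_a's own z axis and vertical above 3.04 rad) and (x of cup_b in the frame of bay_right between -0.032 and 0.032 m and y of cup_b in the frame of bay_right between -0.024 and 0.024 m and z of cup_b in the frame of bay_right between 0.03 and 0.041 m and angle between cup_b's own z axis and vertical above 3.04 rad)) or ((x of cup_b in the frame of bay_left between -0.032 and 0.032 m and y of cup_b in the frame of bay_left between -0.024 and 0.024 m and z of cup_b in the frame of bay_left between 0.03 and 0.041 m and angle between cup_b's own z axis and vertical above 3.04 rad) and (x of cup_a in the frame of bay_right between -0.032 and 0.032 m and y of cup_a in the frame of bay_right between -0.024 and 0.024 m and z of cup_a in the frame of bay_right between 0.03 and 0.041 m and angle between cup_a's own z axis and vertical above 3.04 rad))) and x of block_a in the frame of bay_mid between -0.05 and 0.05 m and y of block_a in the frame of bay_mid between -0.078 and 0.078 m and z of block_a in the frame of bay_mid between -0.006 and 0.01 m and angle between each of block_a, block_b, tape's own z axis and vertical below 0.12 rad and x of block_b in the frame of bay_mid between -0.05 and 0.05 m and y of block_b in the frame of bay_mid between -0.078 and 0.078 m and z of block_b in the frame of bay_mid between -0.006 and 0.01 m and x of tape in the frame of bay_mid between -0.05 and 0.05 m and y of tape in the frame of bay_mid between -0.078 and 0.078 m and z of tape in the frame of bay_mid between -0.006 and 0.01 m and linear speed of each of block_a, block_b, tape, cup_a, cup_b below 0.02 m/s); the robot touches nothing.
It fails at once if the drawer is slammed (faster than 0.4 m/s) (velocity of joint kit_drawer below -0.4 m/s).
It fails at once if the screwdriver is moved more than 4 cm (distance of driver from where it was at the start of the episode above 0.04 m).
It fails at once if the spanner is moved more than 4 cm (distance of spanner from where it was at the start of the episode above 0.04 m).
Of block_a, block_b, tape only 1 to 2 are there at a start; the rules pass over those that are not, and their reading is None.
At some moment in a run one of cup_a, cup_b, block_a, block_b, tape may be knocked a few centimetres aside while the robot is not near it.
Once in a run the grip may slacken for a moment while it holds something.
It also fails if it takes over 210 s, if anything falls off the work surface, if the arm or the gripper's body presses on something with over 40 N, if the wrist force passes 120 N, or if a joint passes its speed limit or range.

## Working session

There is one attempt and no reset: what is moved stays moved. The work goes in short steps, Python scripts to look and compute and a shell command to move; the robot and the scene stay as the last step left them, time stands still between calls to the robot, and variables do not carry over. Pictures are saved under pics/ and viewed, and the job is handed in when it is done.

```bash
mkdir -p pics; ls
cat > h.py <<'E'
import numpy as np, cv2
from plant import sensors, cams, workorder
def cap(n,f=None):
    c=cams.capture(n)
    if f: cv2.imwrite('pics/'+f,c['image'][:,:,::-1])
    return c
def ray(c,u,v):
    f=c['image'].shape[0]/2/np.tan(np.radians(c['fov_y'])/2)
    R=np.array(c['rotation']); 
    if R.shape!=(3,3):
        from scipy.spatial.transform import Rotation as Q
        R=Q.from_euler('xyz',R,degrees=True).as_matrix()
    dx,dy=u-c['cx'],v-c['cy']
    if c.get('fish'):
        r=np.hypot(dx,dy);t=r/f
        d=np.array([dx/r*np.sin(t),dy/r*np.sin(t),np.cos(t)]) if r>0 else np.array([0,0,1.])
    else: d=np.array([dx/f,dy/f,1.])
    return np.array(c['xyz']),R@d
def onz(c,u,v,z):
    o,d=ray(c,u,v); return o+d*(z-o[2])/d[2]
def proj(c,p):
    f=c['image'].shape[0]/2/np.tan(np.radians(c['fov_y'])/2)
    R=np.array(c['rotation'])
    if R.shape!=(3,3):
        from scipy.spatial.transform import Rotation as Q
        R=Q.from_euler('xyz',R,degrees=True).as_matrix()
    q=R.T@(np.array(p)-np.array(c['xyz']))
    if c.get('fish'):
        t=np.arctan2(np.hypot(q[0],q[1]),q[2]);h=np.hypot(q[0],q[1]);return c['cx']+f*t*q[0]/h,c['cy']+f*t*q[1]/h
    return c['cx']+f*q[0]/q[2],c['cy']+f*q[1]/q[2]
E
python3 - <<'E'
from h import *
print(sensors.get_state())
for n in('scene','side','wrist'):
    c=cap(n,n+'0.png'); print(n,{k:v for k,v in c.items() if k!='image'})
E
```

```text
pics
{'time_s': 0.0, 'joints': array([-5.02984993e+01,  2.05920101e+01,  6.33039154e-01, -1.76267319e-02,
       -7.01344447e+01, -1.65053791e+01]), 'qd': array([ 0.04343486,  0.01352931, -0.01566637,  0.0585602 ,  0.06633419,
       -0.06139226]), 'joint_torque': array([ 1.02642527e-03, -5.82721782e+01,  2.93051291e+01,  6.99727848e+00,
        6.74785028e-03, -1.34798138e-04]), 'tcp_pos': array([ 0.26562572, -0.62001556,  0.22561845]), 'eef_rot': array([  6.44818331,  89.90512559, 119.63830159]), 'contact_force': array([0.75795439, 0.2259911 , 0.23506886]), 'moment': array([-0.00084998,  0.02876129,  0.01692572]), 'gripper_width': 0.08791848030740033}
scene {'fov_y': 48.864649871219875, 'cx': 323.12109666792236, 'cy': 193.33164392758786, 'xyz': array([-0.03142537,  0.50485477,  1.10376573]), 'rotation': array([-141.00555659,    0.98407043, -134.9343745 ])}
side {'fov_y': 42.36491225041955, 'cx': 322.31410366508834, 'cy': 204.2190786088055, 'xyz': array([-0.64060737, -0.4921558 ,  1.17156797]), 'rotation': array([-130.96234729,    1.27120524,  -70.40712499])}
wrist {'fov_y': 65.70646984690485, 'cx': 318.9838597765108, 'cy': 202.46054680596725, 'xyz': array([ 0.20311107, -0.64671306,  0.38482012]), 'rotation': array([ 1.65205631e+02, -1.44417303e-01,  1.13237432e+02])}
```

View pics/scene0.png

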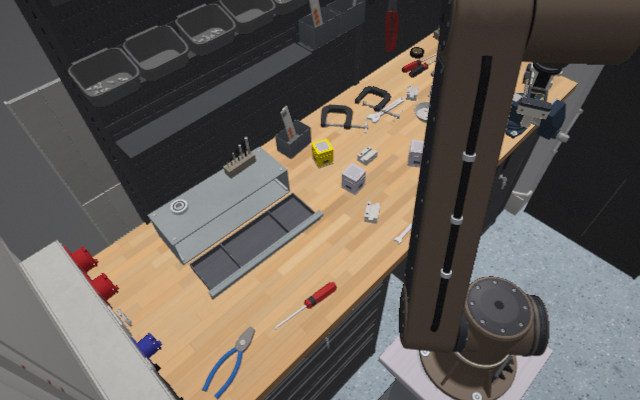

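View pics/side0.png

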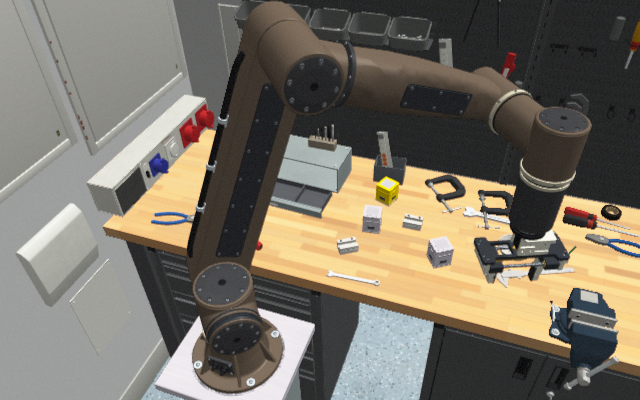

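View pics/wrist0.png

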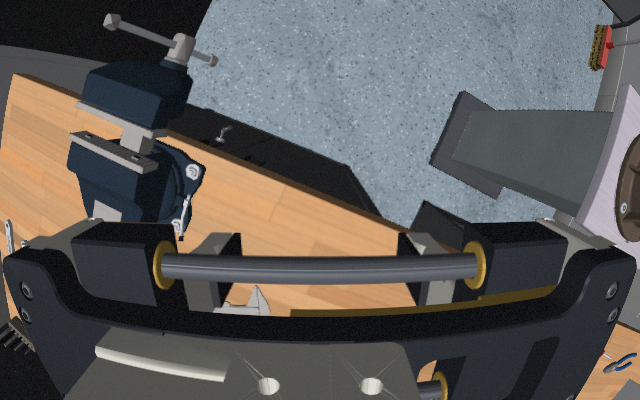

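Run:
```python
from h import *
a=cv2.imread('pics/side0.png');b=cv2.imread('pics/scene0.png')
x=cv2.resize(a[165:295,320:470],None,fx=4,fy=4,interpolation=3)
cv2.imwrite('pics/c1.png',x)
y=cv2.resize(b[130:250,300:440],None,fx=5,fy=5,interpolation=3)
cv2.imwrite('pics/c2.png',y)
z=np.hstack([cv2.resize(a[195:255,555:640],(425,300),interpolation=3),cv2.resize(b[40:100,380:440],(300,300),interpolation=3)])
cv2.imwrite('pics/c3.png',z)
```

```text
(no output)
```

View pics/c1.png

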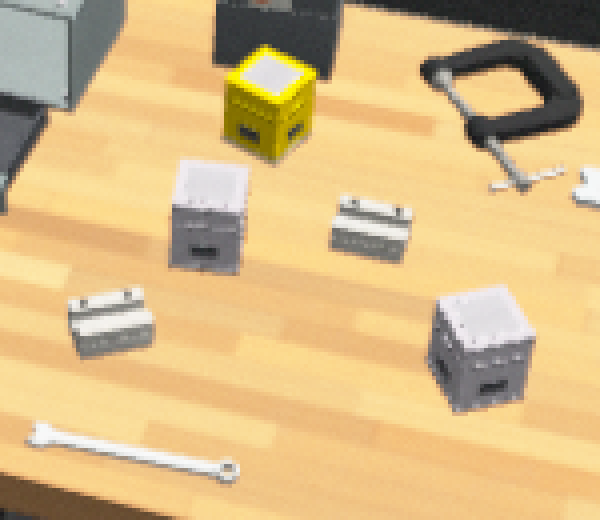

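View pics/c2.png

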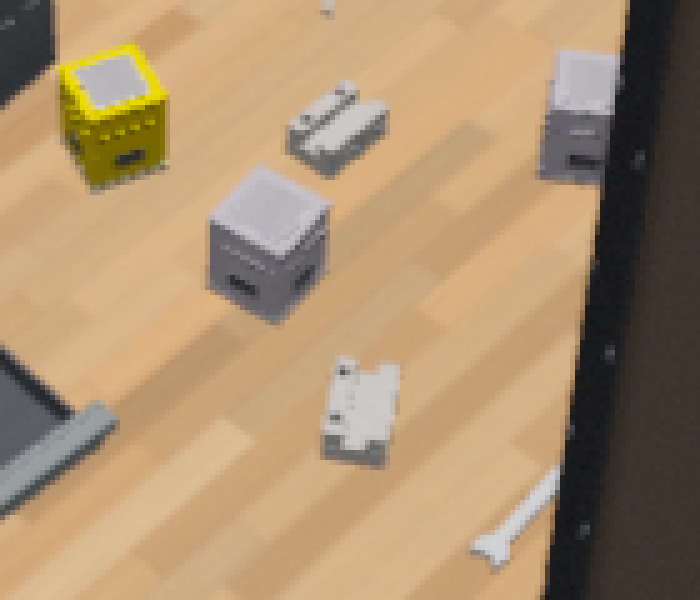

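View pics/c3.png

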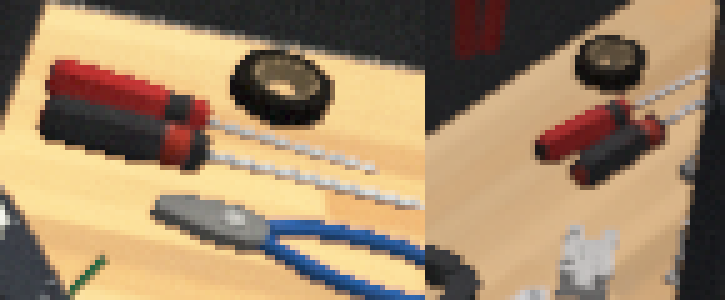

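```bash
python3 - <<'E'
from h import *
A=cap('side');B=cap('scene')
a=lambda p,z:np.round(onz(A,320+p[0]/4,165+p[1]/4,z),4)[:2]
b=lambda p,z:np.round(onz(B,300+p[0]/5,130+p[1]/5,z),4)[:2]
print('cup1 side',[a(p,.07) for p in[(176,161),(250,165),(244,212),(171,206)]])
print('cup1 scene',[b(p,.07) for p in[(210,215),(262,168),(330,207),(278,252)]])
print('cup2 side',[a(p,.07) for p in[(435,302),(504,287),(536,334),(465,352)]])
print('cup2 scene',[b(p,.07) for p in[(558,51),(552,108)]])
print('yel side',[a(p,.07) for p in[(225,80),(266,47),(316,68),(275,100)]])
print('blkL side top',[a(p,.028) for p in[(69,297),(143,289),(155,324),(76,333)]])
print('blkL scene top',[b(p,.028) for p in[(337,356),(401,362),(386,443),(322,436)]])
print('blkR side top',[a(p,.028) for p in[(341,196),(413,206),(405,242),(332,230)]])
print('blkR scene top',[b(p,.028) for p in[(286,126),(345,82),(388,105),(330,157)]])
print('tape',onz(A,611,212,.019),onz(B,417,52,.019))
f=lambda u,v,z:np.round(onz(B,u,v,z),4)[:2]
print('lip L,R',f(213,293,.048),f(323,213,.048),f(211,288,.048))
print('cab',f(181,258,.108),f(288,178,.108),f(150,217,.108))
print('spanner',[a(p,.0) for p in[(35,430),(232,470)]])
print('driver',f(277,327,0),f(335,288,.013))
E
python3 - <<'E'
import cv2
b=cv2.imread('pics/scene0.png')
cv2.imwrite('pics/c4.png',cv2.resize(b[150:330,140:340],None,fx=4,fy=3.3,interpolation=3))
E
```

```text
cup1 side [array([ 0.5842, -0.1737]), array([ 0.598 , -0.2317]), array([ 0.5421, -0.2414]), array([ 0.5309, -0.1849])]
cup1 scene [array([ 0.5894, -0.1731]), array([ 0.5932, -0.2253]), array([ 0.54  , -0.2305]), array([ 0.5382, -0.1802])]
cup2 side [array([ 0.49 , -0.402]), array([ 0.5221, -0.4481]), array([ 0.4803, -0.4784]), array([ 0.4459, -0.4324])]
cup2 scene [array([ 0.5238, -0.4406]), array([ 0.4939, -0.3958])]
yel side [array([ 0.6975, -0.1841]), array([ 0.7523, -0.2058]), array([ 0.7371, -0.2533]), array([ 0.6846, -0.2307])]
blkL side top [array([ 0.449, -0.127]), array([ 0.4757, -0.1794]), array([ 0.4419, -0.1993]), array([ 0.4136, -0.1445])]
blkL scene top [array([ 0.478 , -0.1708]), array([ 0.4467, -0.1948]), array([ 0.4132, -0.1417]), array([ 0.444 , -0.1188])]
blkR side top [array([ 0.6309, -0.3024]), array([ 0.6372, -0.3608]), array([ 0.5929, -0.3631]), array([ 0.5885, -0.3046])]
blkR scene top [array([ 0.6331, -0.2946]), array([ 0.6322, -0.3537]), array([ 0.5967, -0.3574]), array([ 0.5929, -0.2938])]
tape [ 0.86065039 -0.93844798  0.019     ] [ 0.86534471 -0.92820621  0.019     ]
lip L,R [0.5554 0.3527] [ 0.5335 -0.0326] [0.5709 0.3479]
cab [0.6637 0.3611] [ 0.6688 -0.0208] [0.8396 0.3479]
spanner [array([ 0.3336, -0.1383]), array([ 0.3427, -0.2883])]
driver [0.3845 0.2857] [0.3499 0.1053]
```

View pics/c4.png

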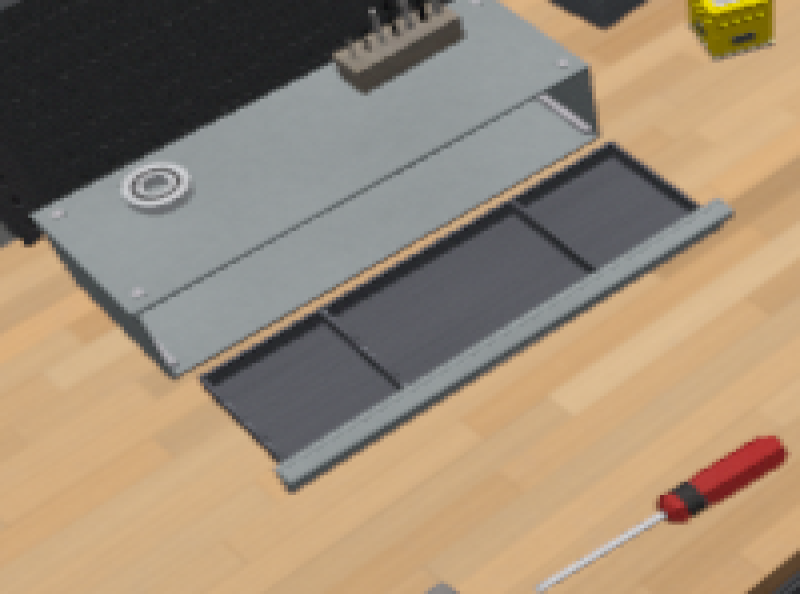

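Run:
```python
import cv2,numpy as np
b=cv2.imread('pics/scene0.png')
x=lambda c,r:cv2.resize(b[r:r+40,c:c+50],None,fx=8,fy=8,interpolation=2)
cv2.imwrite('pics/c5.png',np.vstack([np.hstack([x(190,265),x(285,195)]),np.hstack([x(165,230),x(255,165)])])[:, :800])
```

```text
(no output)
```

View pics/c5.png

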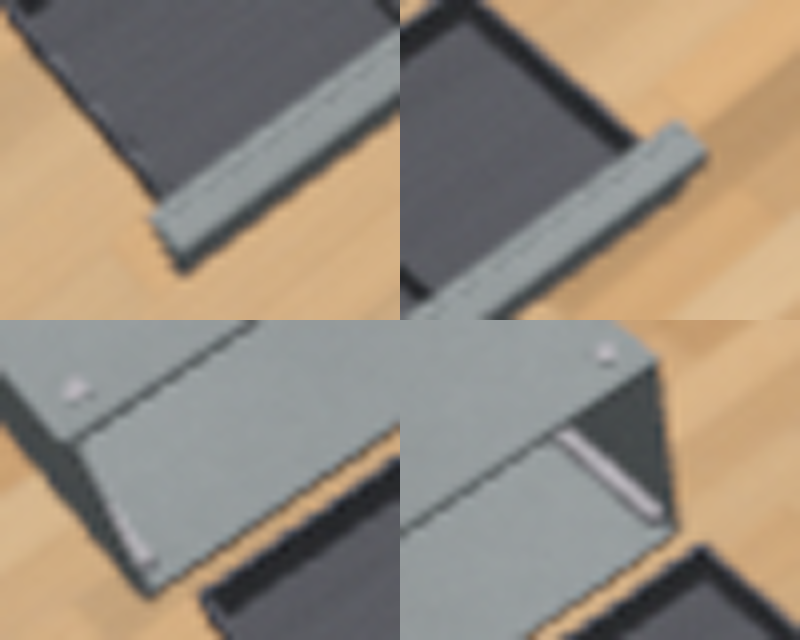

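Run:
```python
from h import *
B=cap('scene')
f=lambda u,v,z:np.round(onz(B,u,v,z),4)[:2]
print('lipfront',f(212.5,297.2,.048),f(323.1,214.4,.048),'back',f(209,291.9,.048),f(319.75,210.3,.048))
print('cabtop',f(174.4,245,.108),f(287.1,170,.108),'bot',f(183.75,264.75,0),f(289.75,191.25,0))
```

```text
lipfront [0.5466 0.3607] [ 0.5296 -0.0292] back [0.5655 0.3582] [ 0.5475 -0.0329]
cabtop [0.7106 0.351 ] [ 0.6948 -0.0405] bot [0.7145 0.3525] [ 0.6984 -0.0435]
```

```bash
cat >> h.py <<'E'
from scipy.spatial.transform import Rotation as Q
def go(x,y,z,ang=None):
    s=sensors.get_state();R=Q.from_euler('xyz',s['eef_rot'],degrees=True).as_matrix()
    d=R.T@(np.array([x,y,z])-s['tcp_pos'])*100
    a=np.degrees(np.arctan2(R[1,2],R[0,2]))
    t=0 if ang is None else (-(ang-a)+90)%180-90
    print('shift cm',d.round(2),'turn',round(t,1),'| jaw',round(a,1),'q6',s['joints'][5].round(1),'pos',s['tcp_pos'].round(4),'w',s['gripper_width'].round(4),'t',s['time_s'],'F',np.round(s['contact_force'],1))
E
cat > go.py <<'E'
import sys;from h import *
go(*map(float,sys.argv[1:]))
E
python3 go.py 0.565 -0.205 0.12 98
python3 go.py 0.445 -0.159 0.12 30
```

```text
Traceback (most recent call last):
  File "go.py", line 2, in <module>
    go(*map(float,sys.argv[1:]))
    ~~^^^^^^^^^^^^^^^^^^^^^^^^^^
  File "h.py", line 37, in go
    print('shift cm',d.round(2),'turn',round(t,1),'| jaw',round(a,1),'q6',s['joints'][5].round(1),'pos',s['tcp_pos'].round(4),'w',s['gripper_width'].round(4),'t',s['time_s'],'F',np.round(s['contact_force'],1))
                                                                                                                                  ^^^^^^^^^^^^^^^^^^^^^^^^
AttributeError: 'float' object has no attribute 'round'
Traceback (most recent call last):
  File "go.py", line 2, in <module>
    go(*map(float,sys.argv[1:]))
    ~~^^^^^^^^^^^^^^^^^^^^^^^^^^
  File "h.py", line 37, in go
    print('shift cm',d.round(2),'turn',round(t,1),'| jaw',round(a,1),'q6',s['joints'][5].round(1),'pos',s['tcp_pos'].round(4),'w',s['gripper_width'].round(4),'t',s['time_s'],'F',np.round(s['contact_force'],1))
                                                                                                                                  ^^^^^^^^^^^^^^^^^^^^^^^^
AttributeError: 'float' object has no attribute 'round'
```

```bash
sed -i "s/s\['gripper_width'\].round(4)/round(s['gripper_width'],4)/" h.py
python3 go.py 0.565 -0.205 0.13 98
```

```text
shift cm [  9.63 -43.86  26.39] turn 15.2 | jaw 113.2 q6 -16.5 pos [ 0.2658 -0.6203  0.2262] w 0.0875 t 0.3 F [-0.3  0.6  0.2]
```

```bash
python3 -m handwheel '[1,-4.4,2.6,2, 2,-8.8,5.3,4, 3,-13.2,7.9,6, 4,-17.6,10.6,8, 5,-22,13.2,10, 6,-26.3,15.9,12, 7,-30.7,18.5,14, 8,-35.1,21.2,15.2, 9,-39.5,23.8,15.2, 9.6,-43.9,26.4,15.2]' 8.7 10
python3 go.py 0.565 -0.205 0.13 98
python3 - <<'E'
from h import *
cap('wrist','w1.png');cap('scene','s1.png');cap('side','d1.png')
E
```

```text
time_s: 1.55
tcp_pos: [0.566, -0.2033, 0.1302]
eef_rot: [74.0, 90.0, 172.0]
contact_force: [0.6, -1.2, 0.6]
gripper_width: 0.087
shift cm [ 0.02  0.13 -0.15] turn -0.0 | jaw 98.0 q6 -80.8 pos [ 0.566  -0.2033  0.1302] w 0.087 t 1.55 F [ 0.6 -1.2  0.6]
```

View pics/w1.png

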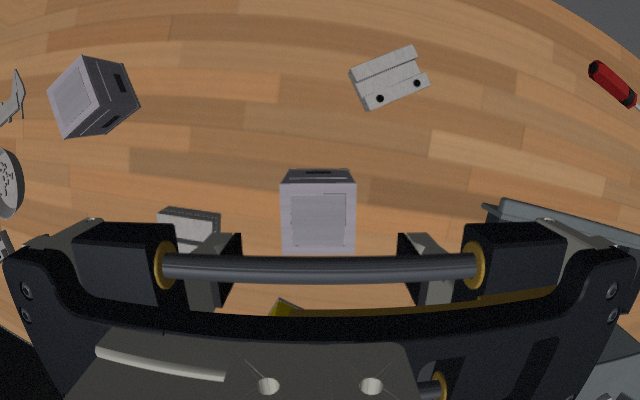

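View pics/s1.png

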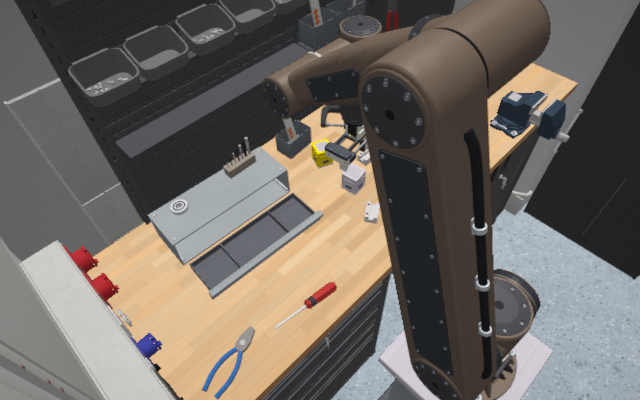

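View pics/d1.png

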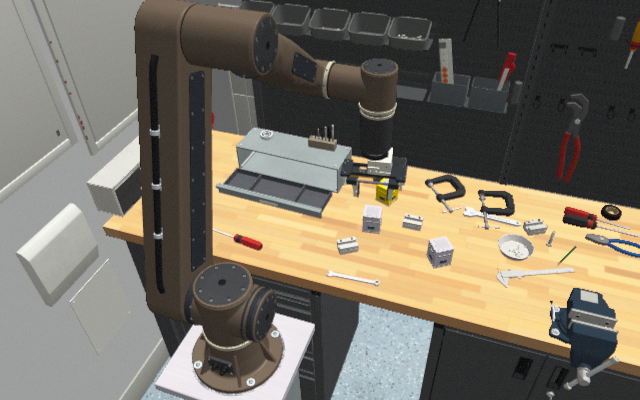

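Run:
```python
from h import *
A=cap('side');B=cap('scene');W=cap('wrist');W['fish']=1
print(onz(A,535,228,.02),onz(B,412,92,.02))
b=cv2.imread('pics/scene0.png');a=cv2.imread('pics/d1.png')
z=np.hstack([cv2.resize(a[195:275,490:590],(400,320),interpolation=2),cv2.resize(b[72:132,380:440],(320,320),interpolation=2)])
cv2.imwrite('pics/c6.png',z)
for p in [(281,183),(355,183),(356,252),(281,252)]: print(onz(W,*p,.07).round(4))
for p in [(347,75),(411,46),(430,84),(371,110)]: print('bL',onz(W,*p,.028).round(4))
```

```text
[ 0.70304563 -0.70724731  0.02      ] [ 0.71386602 -0.69867051  0.02      ]
[ 0.5445 -0.2347  0.07  ]
[ 0.5369 -0.1815  0.07  ]
[ 0.5904 -0.1713  0.07  ]
[ 0.5985 -0.2289  0.07  ]
bL [ 0.454  -0.1961  0.028 ]
bL [ 0.4171 -0.145   0.028 ]
bL [ 0.4473 -0.1234  0.028 ]
bL [ 0.4803 -0.1718  0.028 ]
```

View pics/c6.png

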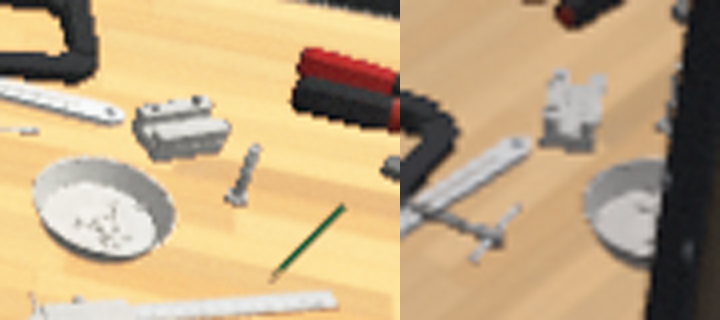

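```bash
python3 go.py 0.5676 -0.2041 0.016 98.5
```

```text
shift cm [11.46 -0.27  0.07] turn -0.5 | jaw 98.0 q6 -80.7 pos [ 0.565  -0.2052  0.1306] w 0.0869 t 1.85 F [-0.1 -0.5  0.3]
```

```bash
python3 -m handwheel '[2,-0.2,0,-0.5, 4,-0.2,0,-0.5, 6,-0.2,0,-0.5, 8,-0.2,0,-0.5, 9.5,-0.2,0,-0.5, 10.5,-0.2,0,-0.5, 11,-0.2,0,-0.5, 11.4,-0.2,0,-0.5, 11.4,-0.2,0,-0.5, 11.4,-0.2,0,-0.5]'
python3 -m handwheel '[0,0,0,0, 0,0,0,0, 0,0,0,0, 0,0,0,0, 0,0,0,0, -1,0,0,0, -2,0,0,0, -3,0,0,0, -4,0,0,0, -5,0,0,0]' 4 12
python3 - <<'E'
from h import *
c=cap('side');cv2.imwrite('pics/d2.png',cv2.resize(c['image'][150:270,300:450,::-1],None,fx=4,fy=4,interpolation=2))
cap('wrist','w2.png')
E
```

```text
time_s: 3.1
tcp_pos: [0.5676, -0.2046, 0.017]
eef_rot: [-106.0, 90.0, -7.4]
contact_force: [0.8, 0.1, -0.6]
gripper_width: 0.087
time_s: 4.35
tcp_pos: [0.5674, -0.2046, 0.0674]
eef_rot: [-94.9, 90.0, 3.6]
contact_force: [0.9, -0.2, -0.8]
gripper_width: 0.0559
```

View pics/d2.png

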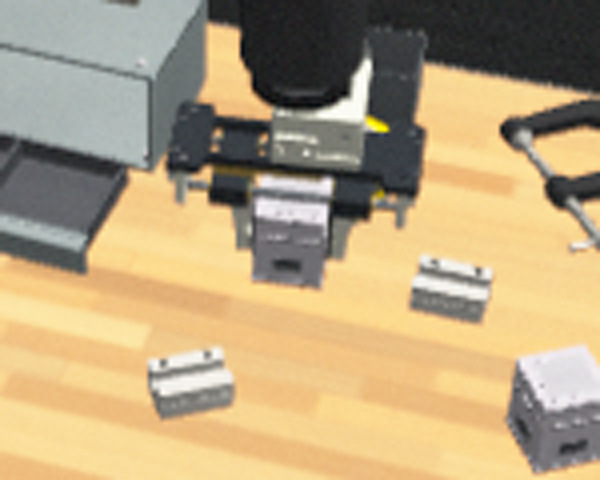

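```bash
python3 go.py 0.514 0.03 0.09 87.5
```

```text
shift cm [-2.21  1.88 24.01] turn 11.0 | jaw 98.5 q6 -80.2 pos [ 0.5682 -0.2047  0.0681] w 0.056 t 4.45 F [ 0.5 -0.2 -1.5]
```

```bash
python3 -m handwheel '[-1,0,1,0, -2.2,0.4,4,2, -2.2,0.7,8,4, -2.2,1.0,12,6, -2.2,1.3,16,8, -2.2,1.6,19,10, -2.2,1.9,22,11, -2.2,1.9,23.3,11, -2.2,1.9,24,11, -2.2,1.9,24,11]'
python3 go.py 0.514 0.03 0.075 87.5
python3 - <<'E'
from h import *
c=cap('side');cv2.imwrite('pics/d3.png',cv2.resize(c['image'][130:250,200:400,::-1],None,fx=4,fy=4,interpolation=2))
c=cap('scene');cv2.imwrite('pics/s3.png',cv2.resize(c['image'][130:250,220:420,::-1],None,fx=4,fy=4,interpolation=2))
E
```

```text
time_s: 5.7
tcp_pos: [0.5132, 0.03, 0.0886]
eef_rot: [134.7, 90.0, -137.8]
contact_force: [0.3, 0.1, -0.7]
gripper_width: 0.056
shift cm [ 1.36 -0.08  0.01] turn 0.0 | jaw 87.5 q6 -117.7 pos [0.5132 0.03   0.0886] w 0.056 t 5.7 F [ 0.3  0.1 -0.7]
```

View pics/d3.png

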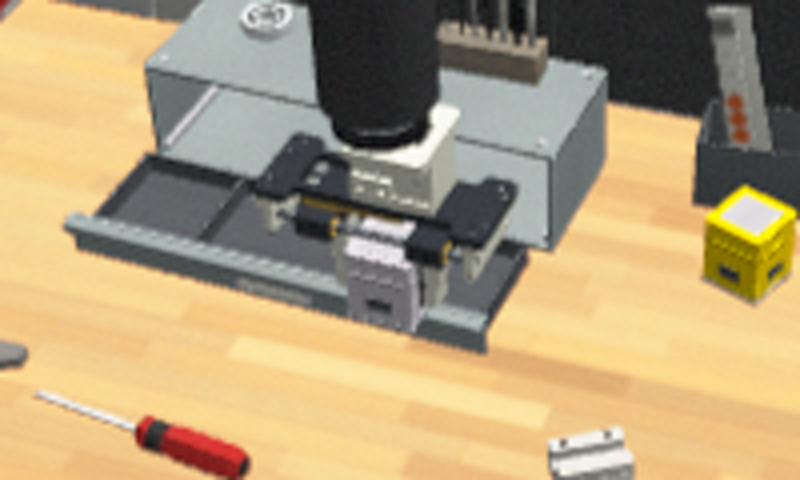

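View pics/s3.png

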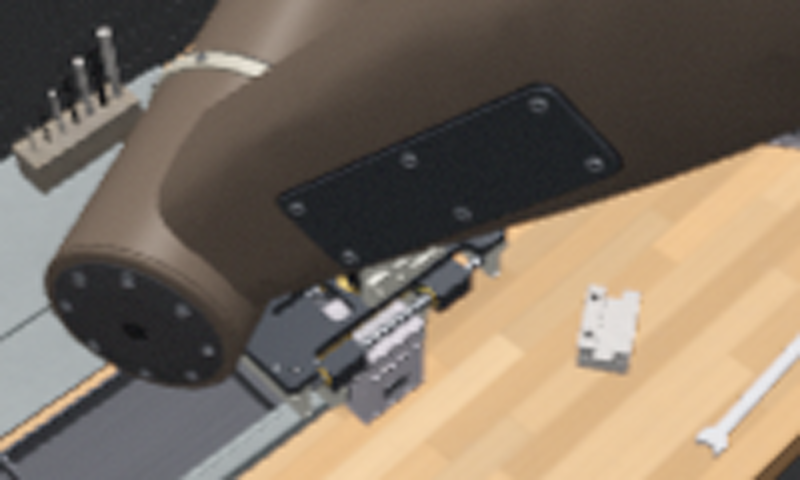

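```bash
python3 -m handwheel '[0.8,0,0,0, 1.4,0,0,0, 1.8,0,0,0, 2.1,0,0,0, 2.3,0,0,0, 2.5,0.1,0,0, 2.7,0.3,0,0, 2.9,0.5,0,0, 3.0,0.7,0,0, 3.1,0.85,0,0]' 4 5
python3 - <<'E'
from h import *
c=cap('side');cv2.imwrite('pics/d4.png',cv2.resize(c['image'][150:230,250:350,::-1],None,fx=6,fy=6,interpolation=2))
print(sensors.get_state()['contact_force'])
E
```

```text
time_s: 7.05
tcp_pos: [0.5047, 0.0305, 0.0576]
eef_rot: [-64.5, 90.0, 23.0]
contact_force: [1.4, 0.0, 0.8]
gripper_width: 0.0558
[0.34634144 0.67752519 0.75564489]
```

View pics/d4.png

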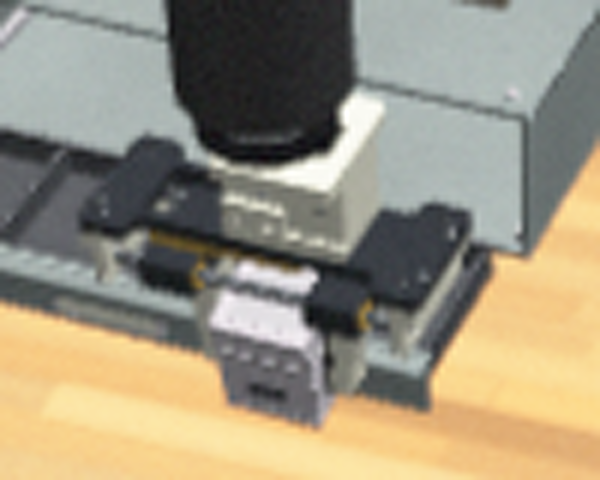

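```bash
python3 -m handwheel '[0.2,0.2,0,0, 0.45,0.45,0,0, 0.7,0.65,0,0, 1.0,0.8,0,0, 1.3,0.95,0,0, 1.6,1.1,0,0, 1.95,1.2,0,0, 2.3,1.25,0,0, 2.6,1.3,0,0, 2.8,1.3,0,0]'
python3 - <<'E'
from h import *
c=cap('side');cv2.imwrite('pics/d5.png',cv2.resize(c['image'][150:230,250:350,::-1],None,fx=6,fy=6,interpolation=2))
cap('wrist','w5.png')
E
```

```text
time_s: 8.35
tcp_pos: [0.4913, 0.0308, 0.0293]
eef_rot: [110.8, 90.0, -161.7]
contact_force: [-1.4, 0.8, 1.8]
gripper_width: 0.0561
```

View pics/d5.png

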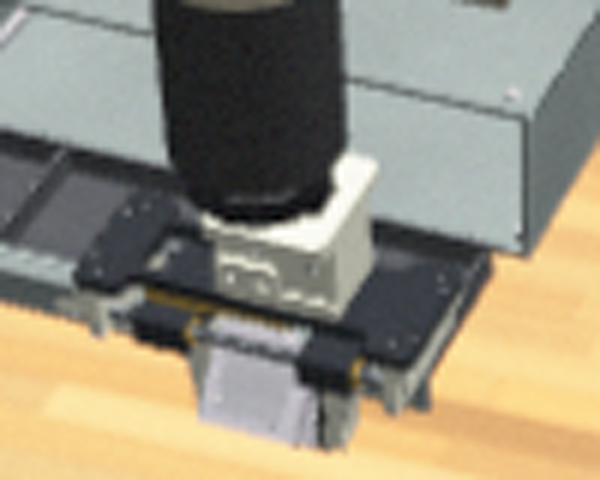

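View pics/w5.png

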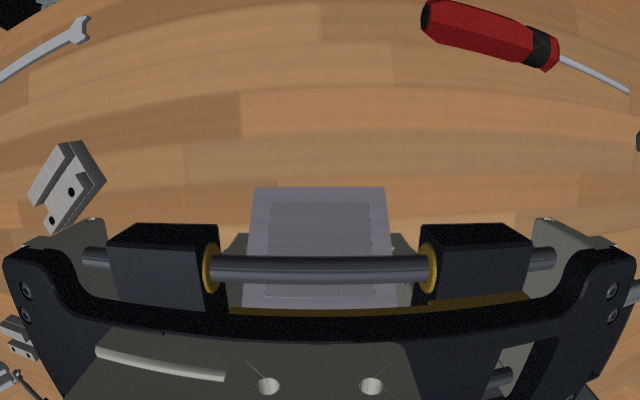

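```bash
python3 -m handwheel '[0.3,0.0,0,0, 0.6,0.0,0,0, 0.9,-0.1,0,0, 1.2,-0.2,0,0, 1.5,-0.35,0,0, 1.7,-0.45,0,0, 1.85,-0.55,0,0, 1.95,-0.55,0,0, 1.95,-0.55,0,0, 1.95,-0.55,0,0]'
python3 - <<'E'
from h import *
c=cap('side');cv2.imwrite('pics/d6.png',cv2.resize(c['image'][150:230,250:350,::-1],None,fx=6,fy=6,interpolation=2))
cap('wrist','w6.png')
E
```

```text
time_s: 9.7
tcp_pos: [0.4976, 0.0307, 0.0103]
eef_rot: [-84.2, 90.0, 3.3]
contact_force: [-0.8, -1.8, 3.6]
gripper_width: 0.0563
```

View pics/d6.png

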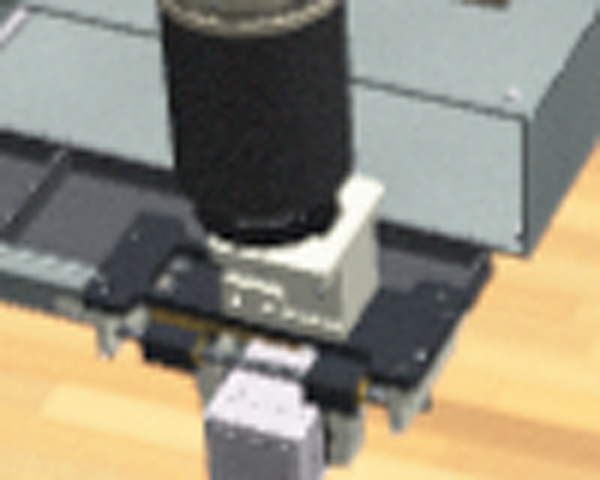

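View pics/w6.png

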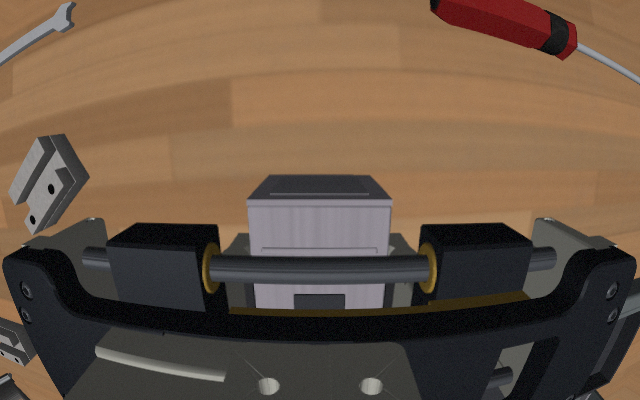

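```bash
python3 -m handwheel '[0,0.3,0,0, 0,0.6,0,0, -0.8,0.6,0,0, -2,0.6,0,0, -3.5,0.6,0,0, -5,0.3,0,0, -5.8,-0.4,0,0, -5.8,-1.0,0,0, -5.8,-1.4,0,0, -5.8,-1.4,0,0]' 4 15
python3 - <<'E'
from h import *
c=cap('side');cv2.imwrite('pics/d7.png',cv2.resize(c['image'][150:230,250:350,::-1],None,fx=6,fy=6,interpolation=2))
cap('wrist','w7.png')
E
```

```text
time_s: 11.05
tcp_pos: [0.511, 0.0298, 0.0674]
eef_rot: [114.8, 89.9, -157.7]
contact_force: [0.2, -0.6, -1.1]
gripper_width: 0.0561
```

View pics/d7.png

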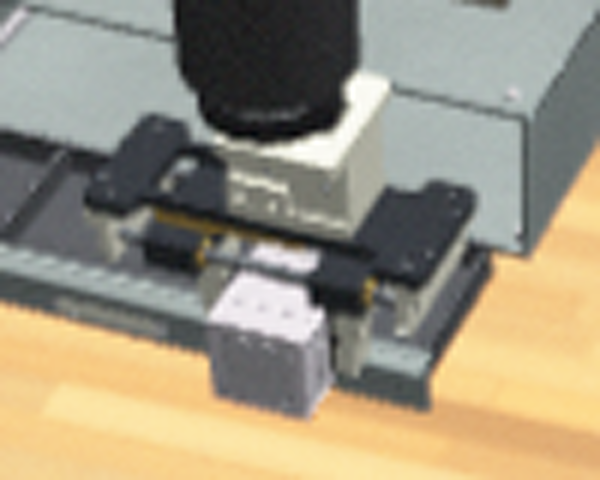

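View pics/w7.png

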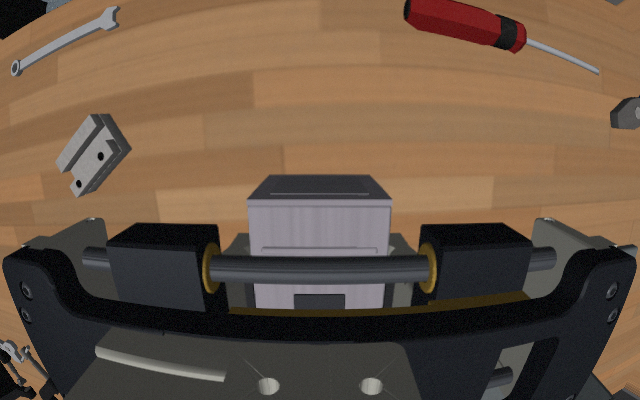

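```bash
python3 -m handwheel '[0.6,0,0,0, 1.0,0,0,0, 1.3,0.3,0,0, 1.65,0.55,0,0, 2.0,0.8,0,0, 2.4,1.0,0,0, 2.8,1.15,0,0, 3.3,1.25,0,0, 3.8,1.25,0,0, 4.2,1.25,0,0]' 4 5
python3 - <<'E'
from h import *
c=cap('side');cv2.imwrite('pics/d8.png',cv2.resize(c['image'][150:230,250:350,::-1],None,fx=6,fy=6,interpolation=2))
cap('wrist','w8.png')
E
```

```text
time_s: 12.4
tcp_pos: [0.4984, 0.0305, 0.0256]
eef_rot: [111.0, 90.0, -161.5]
contact_force: [-1.2, -0.6, 1.1]
gripper_width: 0.056
```

View pics/d8.png

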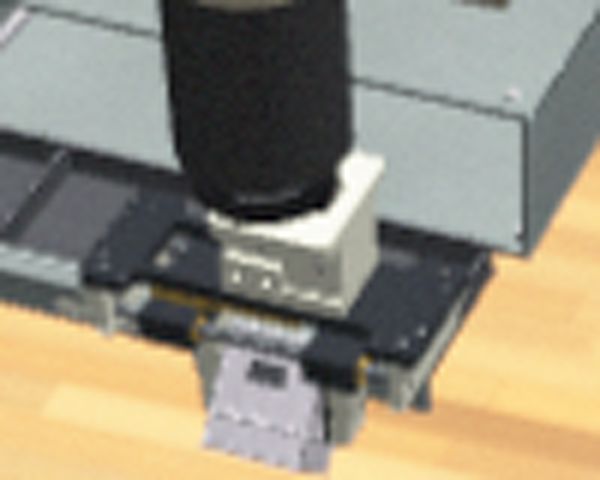

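View pics/w8.png

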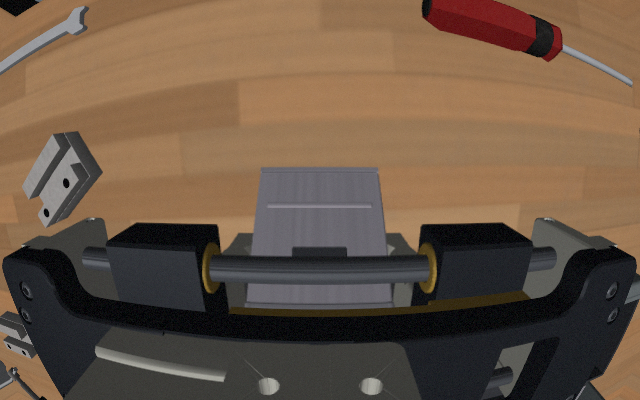

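```bash
python3 -m handwheel '[0.2,-0.1,0,0, 0.4,-0.2,0,0, 0.6,-0.3,0,0, 0.75,-0.4,0,0, 0.9,-0.5,0,0, 1.0,-0.5,0,0, 1.0,-0.5,0,0, 1.0,-0.5,0,0, 1.0,-0.5,0,0, 1.0,-0.5,0,0]'
python3 - <<'E'
from h import *
c=cap('side');cv2.imwrite('pics/d9.png',cv2.resize(c['image'][150:230,250:350,::-1],None,fx=6,fy=6,interpolation=2))
cap('wrist','w9.png')
E
```

```text
time_s: 13.75
tcp_pos: [0.5042, 0.0303, 0.0166]
eef_rot: [-85.5, 89.9, 2.0]
contact_force: [-1.6, -1.4, 5.2]
gripper_width: 0.0566
```

View pics/d9.png

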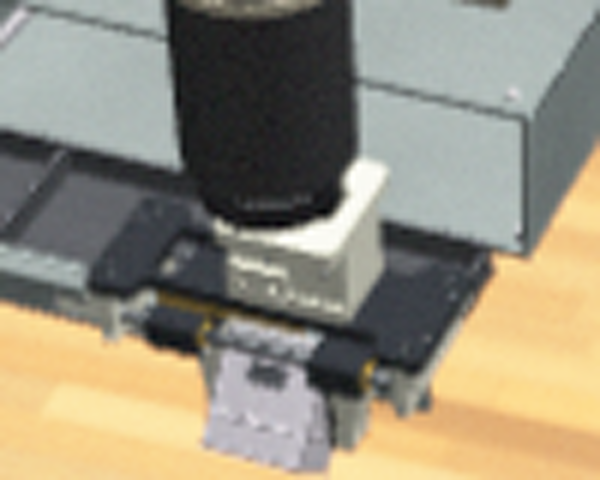

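View pics/w9.png

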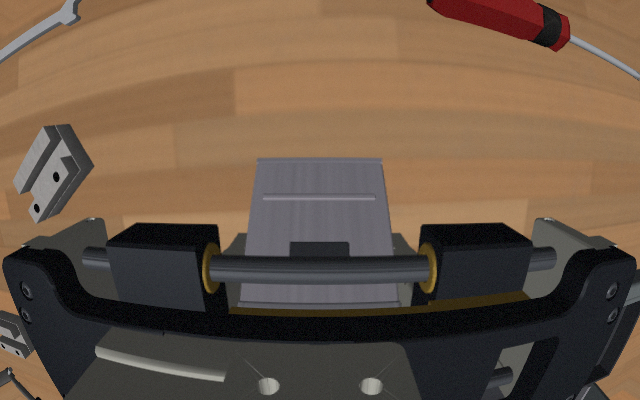

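```bash
python3 -m handwheel '[-0.2,0.2,0,0, -0.3,0.4,0,0, -0.3,0.7,0,0, -0.3,1,0,0, -0.3,1.3,0,0, -0.2,1.6,0,0, -0.1,1.9,0,0, 0,2.2,0,0, 0,2.5,0,0, 0,2.5,0,0]' 4 4
python3 - <<'E'
from h import *
c=cap('side');cv2.imwrite('pics/d10.png',cv2.resize(c['image'][150:230,250:350,::-1],None,fx=6,fy=6,interpolation=2))
cap('wrist','w10.png')
E
```

```text
time_s: 15.1
tcp_pos: [0.4789, 0.0318, 0.0164]
eef_rot: [-60.0, 89.9, 27.5]
contact_force: [0.8, 0.6, 3.6]
gripper_width: 0.0557
```

View pics/d10.png

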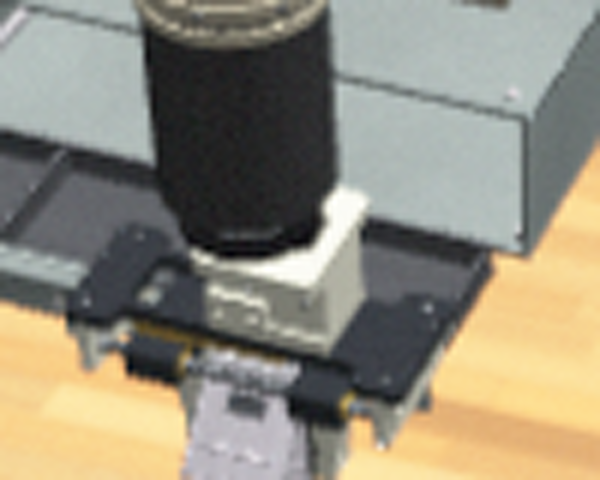

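View pics/w10.png

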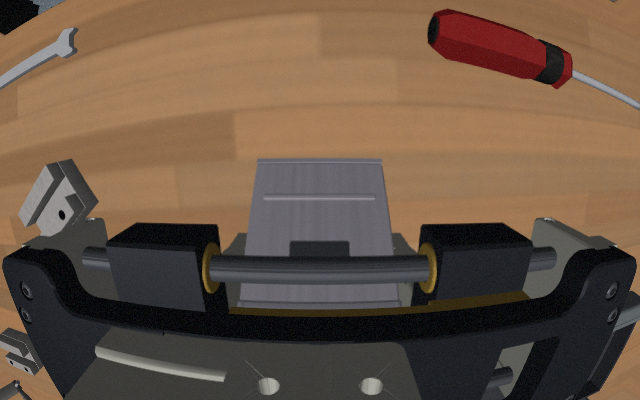

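Run:
```python
from h import *
W=cap('wrist');W['fish']=1
s=sensors.get_state();R=Q.from_euler('xyz',s['eef_rot'],degrees=True).as_matrix();jz=R[:,2];p=s['tcp_pos']
for nm,a,b in [('bot',(258,159),(382,159)),('lineA',(263,197),(376,197)),('rim',(239,304),(401,304))]:
    # two rays, find points symmetric: A-B = 56mm along jz
    o,d1=ray(W,*a);o,d2=ray(W,*b)
    # o+t1 d1 - (o+t2 d2)= +-0.056 jz
    sg=np.sign((d1-d2)@jz)
    t=np.linalg.lstsq(np.c_[d1,-d2],sg*.056*jz,rcond=None)[0]
    m=(o+t[0]*d1+o+t[1]*d2)/2
    print(nm,(m-p).round(4),m.round(4))
```

```text
bot [-0.0521  0.0035  0.0215] [0.4268 0.0352 0.0379]
lineA [-0.0321  0.0024  0.0116] [0.4469 0.0341 0.028 ]
rim [-0.0086  0.0014  0.0707] [0.4704 0.0332 0.087 ]
```

```bash
python3 -m handwheel '[-0.2,-0.3,0,0, -0.4,-0.8,0,0, -0.4,-1.2,0,0, -0.4,-1.6,0,0, -0.4,-2,0,0, -0.4,-2.3,0,0, -0.3,-2.5,0,0, -0.3,-2.7,0,0, -0.2,-2.7,0,0, -0.1,-2.7,0,0]' 4 8
python3 -m handwheel '[0,0,0,0, 0,0,0,0, 0,0,0,0, -0.5,0,0,0, -1,0,0,0, -1.5,0,0,0, -2,0,0,0, -2,0,0,0, -2,0,0,0, -2,0,0,0]' 6.6 5
python3 - <<'E'
from h import *
c=cap('side');cv2.imwrite('pics/d11.png',cv2.resize(c['image'][150:230,250:350,::-1],None,fx=6,fy=6,interpolation=2))
cap('wrist','w11.png')
E
```

```text
time_s: 16.5
tcp_pos: [0.5055, 0.0303, 0.0171]
eef_rot: [114.7, 90.0, -157.8]
contact_force: [-1.2, 0.2, 3.6]
gripper_width: 0.0557
time_s: 17.75
tcp_pos: [0.5055, 0.0302, 0.0369]
eef_rot: [115.0, 90.0, -157.5]
contact_force: [0.1, -0.1, 0.4]
gripper_width: 0.0659
```

View pics/d11.png

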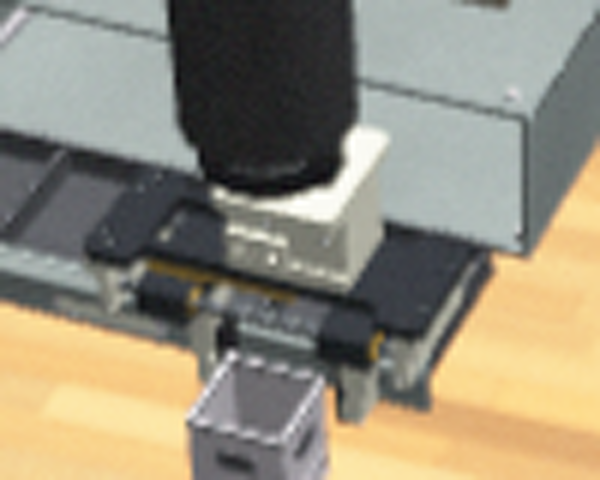

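View pics/w11.png

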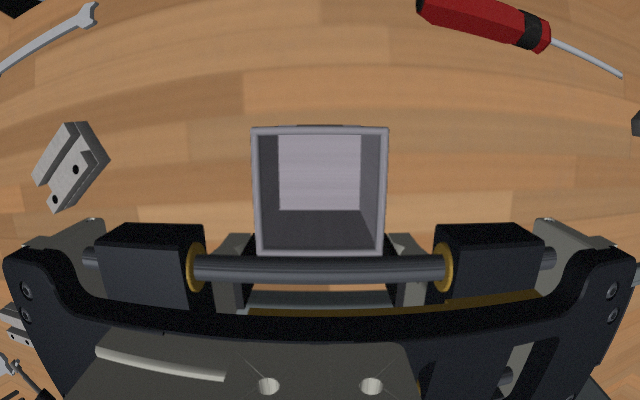

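Run:
```python
from h import *
W=cap('wrist');W['fish']=1
P=[onz(W,*p,.07) for p in [(252,128),(389,128),(383,255),(258,255)]]
for p in P: print(p.round(4))
m=np.mean(P,0);print(m.round(4)); e=P[0]-P[1];print(np.degrees(np.arctan2(e[1],e[0])))
go(m[0],m[1],.031,87.5)
```

```text
[0.4379 0.0064 0.07  ]
[0.4403 0.0625 0.07  ]
[0.4964 0.0603 0.07  ]
[0.4939 0.0039 0.07  ]
[0.4671 0.0333 0.07  ]
-92.4122387832478
shift cm [0.59 3.85 0.14] turn -0.0 | jaw 87.5 q6 -118.2 pos [0.5055 0.0303 0.0369] w 0.066 t 17.9 F [ 0.5 -0.5  0.2]
```

```bash
python3 -m handwheel '[0,0,0.3,0, 0,0,0.3,0, 0.1,1,0.3,0, 0.3,2,0.3,0, 0.5,3,0.3,0, 0.6,3.6,0.3,0, 0.6,3.9,0.3,0, 0.6,3.9,0.3,0, 0.6,3.9,0.3,0, 0.6,3.9,0.3,0]' 7.6 15
python3 -m handwheel '[0,0,0,0, 0,0,0,0, 0,0,0,0, 0,0,0,0, -1,0,0,0, -2.5,0,0,0, -4,0,0,0, -5.5,0,0,0, -6.5,0,0,0, -6.5,0,0,0]' 4 20
python3 - <<'E'
from h import *
cap('wrist','w12.png')
go(0.609,0.024,0.095,87.5)
E
```

```text
time_s: 19.15
tcp_pos: [0.467, 0.035, 0.0311]
eef_rot: [-64.1, 90.0, 23.4]
contact_force: [0.3, 0.1, -0.3]
gripper_width: 0.076
time_s: 20.4
tcp_pos: [0.4672, 0.0352, 0.0969]
eef_rot: [-59.8, 89.9, 27.7]
contact_force: [-0.1, -0.6, -1.0]
gripper_width: 0.0557
shift cm [  0.13 -14.25  -0.48] turn -0.0 | jaw 87.5 q6 -121.0 pos [0.4668 0.0351 0.0963] w 0.0558 t 20.45 F [ 0.1 -0.7 -0.4]
```

View pics/w12.png

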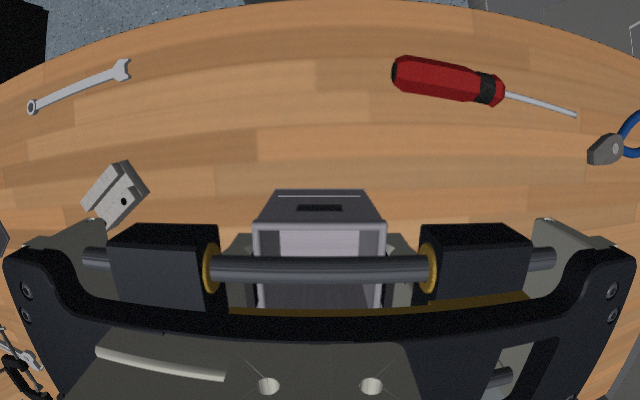

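Run:
```python
from h import *
c=cap('side');cv2.imwrite('pics/d12.png',cv2.resize(c['image'][130:240,200:360,::-1],None,fx=5,fy=5,interpolation=2))
c=cap('scene');cv2.imwrite('pics/s12.png',cv2.resize(c['image'][180:310,180:340,::-1],None,fx=5,fy=4.5,interpolation=2))
```

```text
(no output)
```

View pics/d12.png

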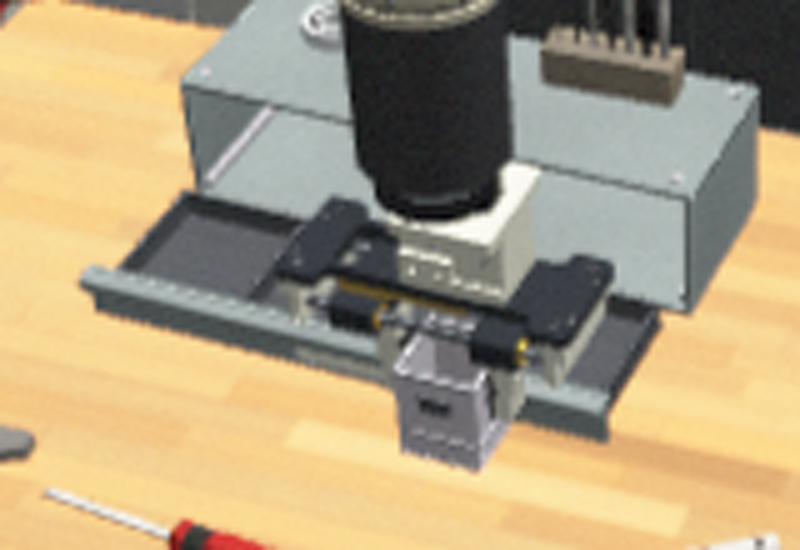

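View pics/s12.png

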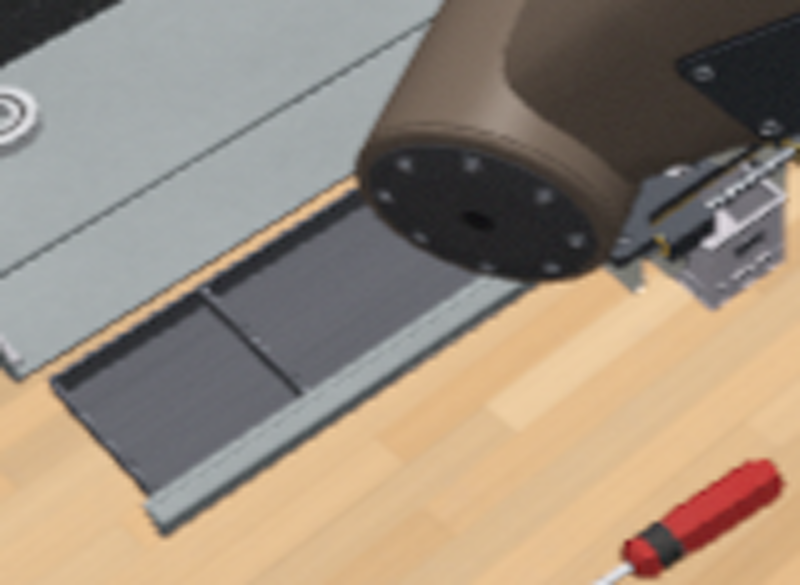

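Run:
```python
from h import *
A=cap('side');B=cap('scene')
for u,v in[(321.2,212),(219.2,188)]: print('sidelip',onz(A,u,v,.048).round(4))
for u,v in[(205,290),(300,393)]: print('div',onz(B,180+u/5,180+v/4.5,.024).round(4))
for u,v in[(55,380),(152,492)]: print('leftwall',onz(B,180+u/5,180+v/4.5,.024).round(4))
# side: back-right corner, right wall
for u,v in[(660,318),(606,398)]: print('rightwall side',onz(A,200+u/5,130+v/5,.024).round(4))
for u,v in[(255,300),(300,232)]: print('div left side',onz(A,200+u/5,130+v/5,.024).round(4))
```

```text
sidelip [ 0.533  -0.0441  0.048 ]
sidelip [0.5401 0.3346 0.048 ]
div [0.6777 0.2418 0.024 ]
div [0.5787 0.2498 0.024 ]
leftwall [0.6845 0.3409 0.024 ]
leftwall [0.5825 0.3478 0.024 ]
rightwall side [ 0.66   -0.0379  0.024 ]
rightwall side [ 0.5694 -0.0305  0.024 ]
div left side [0.5903 0.2396 0.024 ]
div left side [0.6713 0.2422 0.024 ]
```

```bash
python3 -m handwheel '[-1,0,0,0, -3,-2,1,0, -5,-4.5,2,0, -7,-7,3,0, -9,-9.5,4,0, -10.4,-12,5,0, -10.4,-14.5,6,0, -10.4,-17,6.5,0, -10.4,-18.3,6.5,0, -10.4,-18.3,6.5,0]'
python3 - <<'E'
from h import *
cap('wrist','w13.png')
E
```

```text
time_s: 21.9
tcp_pos: [0.6525, 0.0916, 0.1996]
eef_rot: [114.1, 89.9, -158.4]
contact_force: [-0.8, 0.0, -1.6]
gripper_width: 0.0556
```

View pics/w13.png

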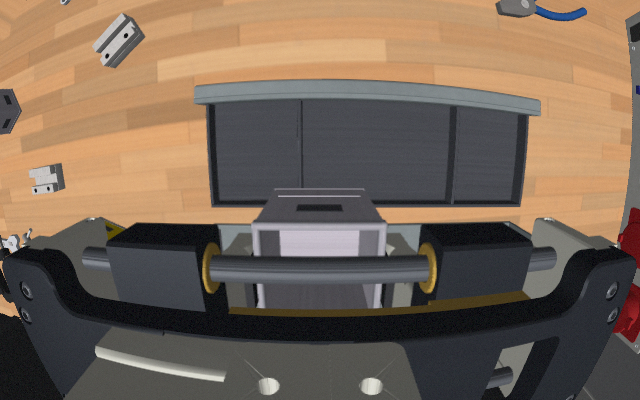

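Run:
```python
from h import *
W=cap('wrist');W['fish']=1
im=W['image'][:,:,::-1]
cv2.imwrite('pics/w13c.png',np.hstack([cv2.resize(im[70:220,180:320],(420,450),interpolation=2),cv2.resize(im[70:220,430:560],(380,450),interpolation=2)]))
for n,p,z in [('lipR',(196,86),.048),('lipL',(541,101),.048),('divR',(301,103),.024),('divRb',(302,200),.024),('divL',(453,108),.024),('divLb',(449,203),.024),('wallR',(209,106),.024),('wallRb',(214,204),.024),('wallL',(527,116),.024),('wallLb',(522,203),.024)]:
    print(n,onz(W,*p,z).round(4))
```

```text
lipR [ 0.5349 -0.0306  0.048 ]
lipL [0.5521 0.3621 0.048 ]
divR [0.5616 0.0772 0.024 ]
divRb [0.6683 0.0728 0.024 ]
divL [0.5678 0.2484 0.024 ]
divLb [0.6793 0.2461 0.024 ]
wallR [ 0.556  -0.0257  0.024 ]
wallRb [ 0.6685 -0.0306  0.024 ]
wallL [0.5711 0.3575 0.024 ]
wallLb [0.6843 0.3578 0.024 ]
```

View pics/w13c.png

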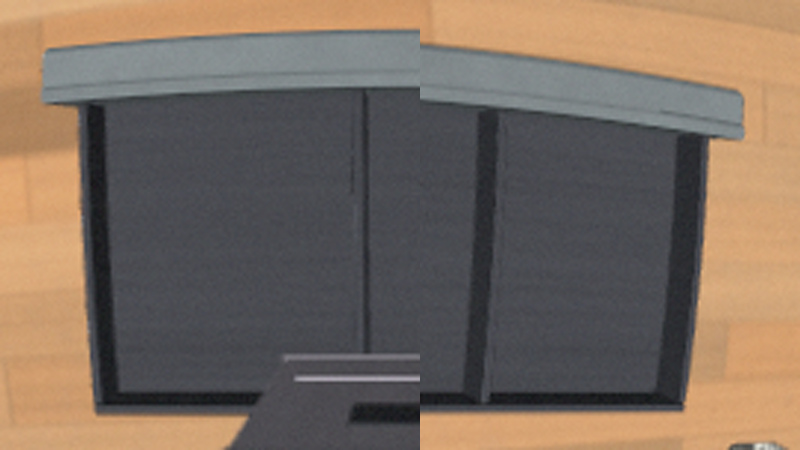

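```bash
python3 go.py 0.611 0.024 0.06 87.5
```

```text
shift cm [14.    3.76 -6.93] turn -0.0 | jaw 87.5 q6 -117.5 pos [0.6517 0.0916 0.2   ] w 0.0557 t 22.0 F [ 0.4  0.  -1.5]
```

```bash
python3 -m handwheel '[0,2,-3,0, 1,3.8,-6,0, 4,3.8,-6.9,0, 7,3.8,-6.9,0, 10,3.8,-6.9,0, 12.5,3.8,-6.9,0, 13.5,3.8,-6.9,0, 14,3.8,-6.9,0, 14.3,3.8,-6.9,0, 14.6,3.8,-6.9,0]'
python3 -m handwheel '[0.1,0,0,0, 0.2,0,0,0, 0.3,0,0,0, 0.4,0,0,0, 0.5,0,0,0, 0.6,0,0,0, 0.7,0,0,0, 0.7,0,0,0, 0.7,0,0,0, 0.7,0,0,0]'
```

```text
time_s: 23.25
tcp_pos: [0.612, 0.0248, 0.0548]
eef_rot: [-70.7, 89.9, 16.8]
contact_force: [-0.5, -0.9, -0.9]
gripper_width: 0.0561
time_s: 24.5
tcp_pos: [0.6115, 0.0246, 0.0471]
eef_rot: [-62.9, 90.0, 24.5]
contact_force: [0.1, -0.3, -1.1]
gripper_width: 0.056
```

```bash
python3 -m handwheel '[0.1,0,0,0, 0.2,0,0,0, 0.3,0,0,0, 0.3,0,0,0, 0.3,0,0,0, 0.3,0,0,0, 0.3,0,0,0, 0.3,0,0,0, 0.3,0,0,0, 0.3,0,0,0]'
python3 -m handwheel '[0.1,0,0,0, 0.2,0,0,0, 0.3,0,0,0, 0.3,0,0,0, 0.3,0,0,0, 0.3,0,0,0, 0.3,0,0,0, 0.3,0,0,0, 0.3,0,0,0, 0.3,0,0,0]'
```

```text
time_s: 25.75
tcp_pos: [0.6119, 0.0246, 0.045]
eef_rot: [-92.2, 89.9, -4.7]
contact_force: [-1.6, 0.3, 6.1]
gripper_width: 0.0558
time_s: 27.0
tcp_pos: [0.6144, 0.0246, 0.0448]
eef_rot: [-87.8, 89.6, -0.2]
contact_force: [-1.9, -2.9, 21.8]
gripper_width: 0.0557
```

```bash
python3 -m handwheel '[-0.2,0,0,0, -0.4,0,0,0, -0.4,0,0,0, -0.4,0,0,0, -0.4,0,0,0, -0.4,0,0,0, -0.4,0,0,0, -0.4,0,0,0, -0.4,0,0,0, -0.4,0,0,0]'
python3 -m handwheel '[0,0,0,0, 0,0,0,0, 0,0,0,0, -1,0,0,0, -3,0,0,0, -5.5,0,0,0, -8,0,0,0, -10.5,0,0,0, -12,-1.5,0,0, -12,-3,0,0]' 6.8 15
python3 - <<'E'
from h import *
cap('wrist','w14.png')
c=cap('side');cv2.imwrite('pics/d14.png',cv2.resize(c['image'][110:270,200:400,::-1],None,fx=4,fy=3.5,interpolation=2))
E
```

```text
time_s: 28.25
tcp_pos: [0.6112, 0.0246, 0.045]
eef_rot: [108.4, 90.0, -164.1]
contact_force: [-2.7, 0.4, 4.6]
gripper_width: 0.0557
time_s: 29.5
tcp_pos: [0.6429, 0.0236, 0.1673]
eef_rot: [-72.2, 89.8, 15.3]
contact_force: [0.5, -0.2, -0.6]
gripper_width: 0.068
```

View pics/w14.png

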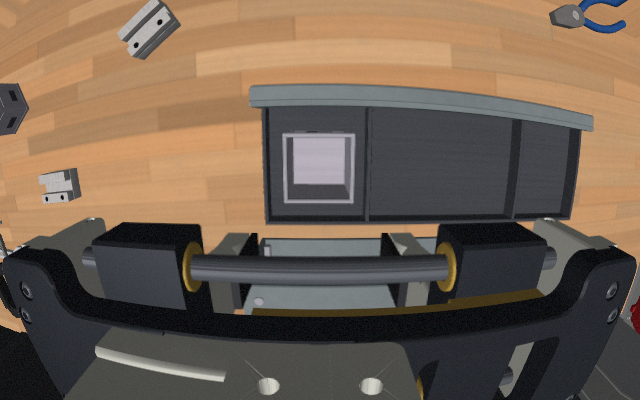

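View pics/d14.png

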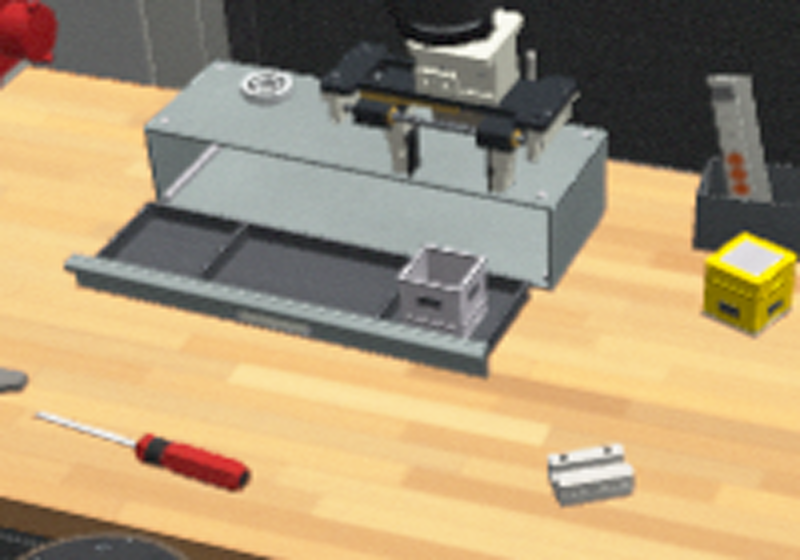

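```bash
python3 go.py 0.449 -0.159 0.13 33
```

```text
shift cm [  3.45  18.53 -19.07] turn 54.5 | jaw 87.5 q6 -112.0 pos [0.6425 0.0233 0.1646] w 0.0679 t 29.6 F [ 0.2 -0.4  0.3]
```

```bash
python3 -m handwheel '[0,2.5,-2.5,6, 0.5,5,-5,13, 1,7.5,-7.5,20, 1.5,10,-10,27, 2,12.5,-12.5,34, 2.5,14.5,-15,41, 3,16.5,-17,48, 3.45,18,-18.5,54, 3.45,18.5,-19.1,54.5, 3.45,18.5,-19.1,54.5]' 7 15
python3 - <<'E'
from h import *
go(0.449,-0.159,0.13,33)
W=cap('wrist','w15.png');W['fish']=1
im=W['image'][:,:,::-1];cv2.imwrite('pics/w15c.png',cv2.resize(im[120:320,220:420],None,fx=3,fy=3,interpolation=2))
E
```

```text
time_s: 30.85
tcp_pos: [0.4482, -0.1595, 0.1305]
eef_rot: [155.2, 90.0, -171.7]
contact_force: [0.2, -1.0, 0.5]
gripper_width: 0.0701
shift cm [0.05 0.   0.09] turn 0.1 | jaw 33.1 q6 -151.1 pos [ 0.4482 -0.1595  0.1305] w 0.0701 t 30.85 F [ 0.2 -1.   0.5]
```

View pics/w15.png

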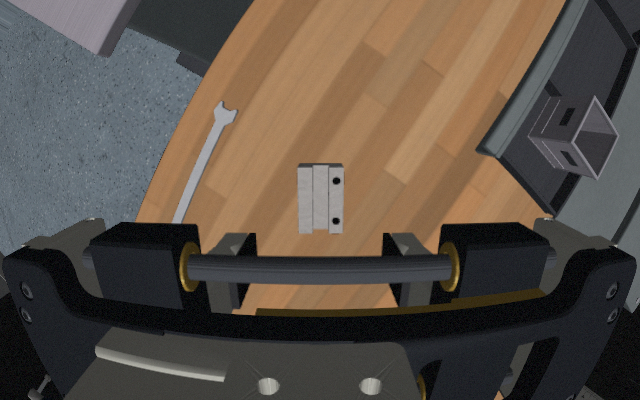

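Run:
```python
from h import *
W=cap('wrist');W['fish']=1
P=[onz(W,*p,.028) for p in [(298.5,167),(343,167),(343,233),(299,233)]]
m=np.mean(P,0);print(m.round(4),[np.linalg.norm(P[i]-P[i-1]).round(3) for i in range(4)]); e=P[1]-P[0];f=P[2]-P[1];print(np.degrees(np.arctan2(e[1],e[0])),np.degrees(np.arctan2(f[1],f[0])))
go(m[0],m[1],.008,33)
```

```text
[ 0.45   -0.1569  0.028 ] [np.float64(0.06), np.float64(0.038), np.float64(0.06), np.float64(0.04)]
33.16179738912197 -55.74648748584511
shift cm [12.26  0.13  0.21] turn 0.1 | jaw 33.1 q6 -151.1 pos [ 0.4489 -0.1591  0.1306] w 0.07 t 30.95 F [1.  0.1 0.3]
```

```bash
python3 -m handwheel '[2,0.1,0.2,0, 4,0.1,0.2,0, 6,0.1,0.2,0, 8,0.1,0.2,0, 10,0.1,0.2,0, 11.3,0.1,0.2,0, 12,0.1,0.2,0, 12.3,0.1,0.2,0, 12.3,0.1,0.2,0, 12.3,0.1,0.2,0]' 6 20
python3 -m handwheel '[0,0,0,0, 0,0,0,0, 0,0,0,0, 0,0,0,0, 0,0,0,0, -2,0,0,0, -5,0,0,0, -8,0,0,0, -10,0,0,0, -10,0,0,0]' 2 25
python3 go.py 0.6185 0.197 0.1 87.5
```

```text
time_s: 32.2
tcp_pos: [0.4498, -0.1575, 0.0081]
eef_rot: [-32.2, 89.9, 0.8]
contact_force: [0.4, -0.1, 0.3]
gripper_width: 0.0597
time_s: 33.45
tcp_pos: [0.4503, -0.1574, 0.1086]
eef_rot: [-27.9, 89.8, 5.1]
contact_force: [0.4, 0.5, -1.9]
gripper_width: 0.0398
shift cm [ 0.92 20.56 33.4 ] turn -54.5 | jaw 33.0 q6 -151.5 pos [ 0.4503 -0.1574  0.1086] w 0.0398 t 33.45 F [ 0.4  0.5 -1.9]
```

```bash
python3 -m handwheel '[-1,2,3.3,-5, -1.5,4.5,7.3,-12, -1.5,7,11.4,-19, -1.5,9.5,15.5,-27, -1.5,12,19.5,-35, -1.5,14.5,23.5,-43, -1.5,17,27.5,-50, -1,19,31,-54.5, 0,20.5,33.4,-54.5, 0.9,20.5,33.4,-54.5]'
python3 -m handwheel '[0,0,0,0, 0,0,0,0, 0,0,0,0, 0,0,0,0, 0,0,0,0, 0,0,0,0, 0,0,0,0, 0,0,0,0, 0,0,0,0, 0,0,0,0]'
python3 - <<'E'
from h import *
go(0.6185,0.197,0.03,87.5)
W=cap('wrist','w16.png')
E
```

```text
time_s: 34.7
tcp_pos: [0.6177, 0.1976, 0.096]
eef_rot: [118.9, 89.9, -153.7]
contact_force: [-0.5, -0.2, -2.2]
gripper_width: 0.0397
time_s: 35.95
tcp_pos: [0.6179, 0.1964, 0.0985]
eef_rot: [131.2, 90.0, -141.4]
contact_force: [-0.4, -0.5, -1.2]
gripper_width: 0.0396
shift cm [ 6.85 -0.06  0.07] turn -0.0 | jaw 87.5 q6 -127.3 pos [0.6179 0.1964 0.0985] w 0.0396 t 35.95 F [-0.4 -0.5 -1.2]
```

View pics/w16.png

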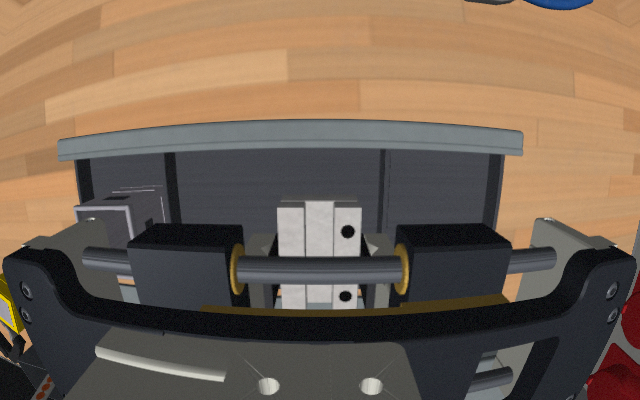

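```bash
python3 -m handwheel '[1.5,0,0,0, 3,0,0,0, 4.5,0,0,0, 5.8,0,0,0, 6.5,0,0,0, 7,0,0,0, 7.3,0,0,0, 7.5,0,0,0, 7.6,0,0,0, 7.6,0,0,0]'
python3 -m handwheel '[0.1,0,0,0, 0.1,0,0,0, 0.1,0,0,0, 0.1,0,0,0, 0.1,0,0,0, 0.1,0,0,0, 0.1,0,0,0, 0.1,0,0,0, 0.1,0,0,0, 0.1,0,0,0]'
```

```text
time_s: 37.25
tcp_pos: [0.618, 0.1964, 0.0228]
eef_rot: [-61.6, 90.0, 25.9]
contact_force: [0.4, -0.7, -1.9]
gripper_width: 0.0395
time_s: 38.5
tcp_pos: [0.6181, 0.1965, 0.0218]
eef_rot: [-62.3, 90.0, 25.2]
contact_force: [-1.0, 0.1, 3.6]
gripper_width: 0.0396
```

Contact. Release and lift.

```bash
python3 -m handwheel '[0,0,0,0, 0,0,0,0, 0,0,0,0, -1,0,0,0, -3,0,0,0, -5,0,0,0, -7.5,0,0,0, -10,0,0,0, -12,-1.5,0,0, -12,-3,0,0]' 4.6 25
python3 - <<'E'
from h import *
W=cap('wrist','w17.png')
go(0.612,-0.326,0.14,0)
E
```

```text
time_s: 39.75
tcp_pos: [0.6495, 0.1957, 0.1445]
eef_rot: [-60.0, 89.7, 27.6]
contact_force: [0.1, -0.2, -1.2]
gripper_width: 0.0456
shift cm [  0.21   1.56 -52.24] turn 87.5 | jaw 87.5 q6 -125.7 pos [0.6504 0.1952 0.1427] w 0.0461 t 39.8 F [3.  0.3 0.3]
```

View pics/w17.png

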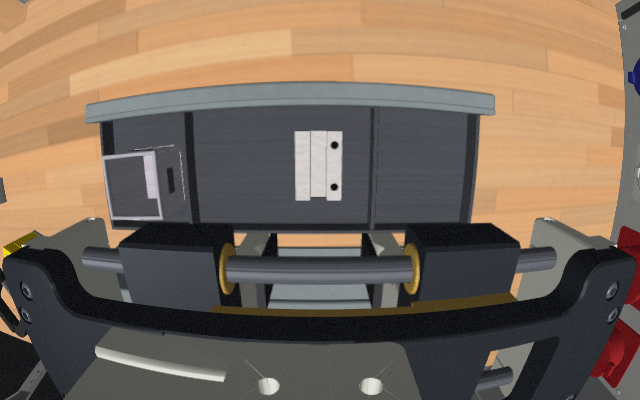

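```bash
python3 -m handwheel '[0,1,-4,-5, 0,1.5,-10,-15, 0,1.5,-16,-25, 0,1.5,-22,-35, 0,1.5,-28,-45, 0,1.5,-34,-55, 0,1.5,-40,-65, 0,1.5,-45,-75, 0,1.5,-49,-85, 0,1.5,-52.2,-92.5]' 7 15
python3 -m handwheel '[0,0,0,0, 0,0,0,0, 0,0,0,0, 0,0,0,0, 0,0,0,0, 0,0,0,0, 0,0,0,0, 0,0,0,0, 0,0,0,0, 0,0,0,0]'
python3 - <<'E'
from h import *
W=cap('wrist','w18.png')
go(0.612,-0.326,0.14,0)
E
```

```text
time_s: 41.05
tcp_pos: [0.6092, -0.3276, 0.1403]
eef_rot: [-19.6, 89.9, 160.6]
contact_force: [-0.0, -0.1, -0.4]
gripper_width: 0.0703
time_s: 42.3
tcp_pos: [0.61, -0.3258, 0.1416]
eef_rot: [52.8, 90.0, -127.2]
contact_force: [-0.7, 0.2, 0.3]
gripper_width: 0.07
shift cm [ 0.16  0.02 -0.2 ] turn -0.0 | jaw 180.0 q6 12.0 pos [ 0.61   -0.3258  0.1416] w 0.0699 t 42.35 F [0.9 0.1 0.5]
```

View pics/w18.png

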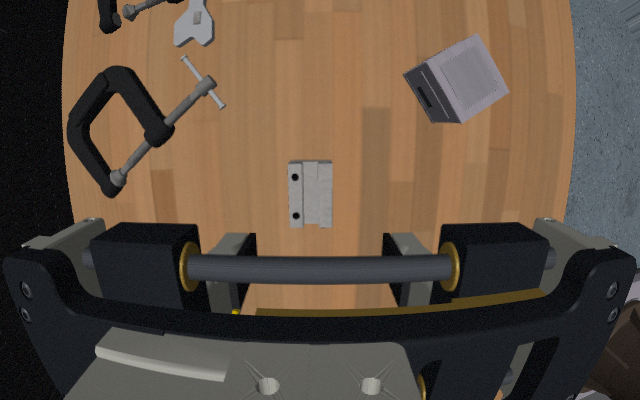

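Run:
```python
from h import *
W=cap('wrist');W['fish']=1
P=[onz(W,*p,.028) for p in [(289,162),(332,161),(332,227),(289.5,226.5)]]
m=np.mean(P,0);print(m.round(4)); e=P[0]-P[1];f=P[2]-P[1];print(np.degrees(np.arctan2(e[1],e[0])),np.degrees(np.arctan2(f[1],f[0])))
go(m[0],m[1],.008,0.5)
P=[onz(W,*p,.07) for p in [(428,64),(473,36),(508,90),(463,122)]]
print([p.round(3) for p in P],np.mean(P,0).round(4))
```

```text
[ 0.6178 -0.3285  0.028 ]
1.2428279782572487 90.61688529418173
shift cm [13.35  0.27 -0.78] turn -0.5 | jaw 180.0 q6 12.0 pos [ 0.61   -0.3258  0.1415] w 0.0706 t 42.4 F [-0.7  0.8  0.2]
[array([ 0.527, -0.442,  0.07 ]), array([ 0.486, -0.471,  0.07 ]), array([ 0.452, -0.43 ,  0.07 ]), array([ 0.496, -0.399,  0.07 ])] [ 0.4905 -0.4355  0.07  ]
```

```bash
python3 -m handwheel '[2,0.3,-0.6,-0.5, 4,0.3,-0.6,-0.5, 6,0.3,-0.6,-0.5, 8,0.3,-0.6,-0.5, 10,0.3,-0.6,-0.5, 12,0.3,-0.6,-0.5, 13,0.3,-0.6,-0.5, 13.4,0.3,-0.6,-0.5, 13.4,0.3,-0.6,-0.5, 13.4,0.3,-0.6,-0.5]' 7 20
python3 -m handwheel '[0,0,0,0, 0,0,0,0, 0,0,0,0, 0,0,0,0, 0,0,0,0, -2,0,0,0, -5,0,0,0, -8,0,0,0, -11,0,0,0, -12,0,0,0]' 2 25
python3 go.py 0.6155 0.1245 0.11 87.5
```

```text
time_s: 43.65
tcp_pos: [0.6166, -0.329, 0.0084]
eef_rot: [160.2, 89.9, -19.3]
contact_force: [0.3, 0.0, 0.0]
gripper_width: 0.0703
time_s: 44.9
tcp_pos: [0.6171, -0.3292, 0.1309]
eef_rot: [161.9, 89.8, -17.6]
contact_force: [0.7, 0.4, -2.0]
gripper_width: 0.0399
shift cm [  2.03 -45.37  -0.23] turn -87.0 | jaw -179.5 q6 12.6 pos [ 0.6171 -0.3292  0.1309] w 0.0399 t 44.9 F [ 0.7  0.4 -2. ]
```

```bash
python3 -m handwheel '[0,-4,0,-6, 0,-9,0,-16, 0,-14,0,-26, 0,-19.5,0,-36, 0,-25,0,-46, 0,-30.5,0,-56, 0,-36,0,-66, 0,-41,0,-76, 0,-45,-0.2,-87, 0,-45.4,-0.2,-87]'
python3 -m handwheel '[0,0,0,0, 0,0,0,0, 0.5,0,0,0, 1,0,0,0, 1.5,0,0,0, 1.5,0,0,0, 1.5,0,0,0, 1.5,0,0,0, 1.5,0,0,0, 1.5,0,0,0]'
python3 - <<'E'
from h import *
go(0.6155,0.1245,0.0225,87.5)
W=cap('wrist','w19.png')
E
```

```text
time_s: 46.15
tcp_pos: [0.6137, 0.1277, 0.127]
eef_rot: [-80.0, 90.0, -172.3]
contact_force: [0.2, 0.2, -1.2]
gripper_width: 0.0399
time_s: 47.4
tcp_pos: [0.6142, 0.1252, 0.1127]
eef_rot: [123.5, 90.0, 31.0]
contact_force: [0.2, 0.5, -1.9]
gripper_width: 0.04
shift cm [9.02 0.13 0.07] turn -0.0 | jaw -92.5 q6 58.2 pos [0.6142 0.1252 0.1127] w 0.04 t 47.4 F [ 0.2  0.5 -1.9]
```

View pics/w19.png

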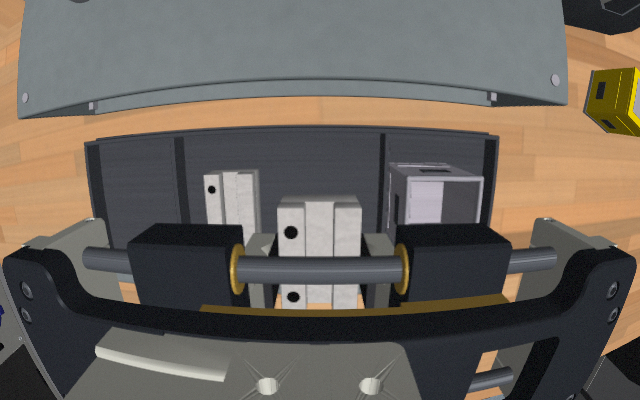

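```bash
python3 -m handwheel '[1.5,0,0,0, 3,0,0,0, 4.5,0,0,0, 6,0,0,0, 7,0,0,0, 7.8,0,0,0, 8.3,0,0,0, 8.6,0,0,0, 8.8,0,0,0, 8.8,0,0,0]'
python3 go.py 0.6155 0.1245 0.0225 87.5
```

```text
time_s: 48.7
tcp_pos: [0.6142, 0.1252, 0.0247]
eef_rot: [115.1, 90.0, 22.6]
contact_force: [-0.7, 0.5, -1.8]
gripper_width: 0.0398
shift cm [0.22 0.13 0.07] turn -0.0 | jaw -92.5 q6 58.2 pos [0.6142 0.1252 0.0247] w 0.0398 t 48.7 F [-0.7  0.5 -1.8]
```

```bash
python3 -m handwheel '[0.15,0,0,0, 0.15,0,0,0, 0.15,0,0,0, 0.15,0,0,0, 0.15,0,0,0, 0.15,0,0,0, 0.15,0,0,0, 0.15,0,0,0, 0.15,0,0,0, 0.15,0,0,0]'
python3 -m handwheel '[0,0,0,0, 0,0,0,0, 0,0,0,0, -1,0,0,0, -3,0,0,0, -5,0,0,0, -7.5,0,0,0, -10,0,0,0, -12,0,0,0, -12,0,0,0]' 4.6 25
python3 - <<'E'
from h import *
W=cap('wrist','w20.png')
go(0.488,-0.438,0.14,125)
E
```

```text
time_s: 49.95
tcp_pos: [0.6142, 0.1252, 0.0231]
eef_rot: [84.3, 90.0, -8.2]
contact_force: [-0.1, -0.3, -1.5]
gripper_width: 0.0399
time_s: 51.2
tcp_pos: [0.6153, 0.1257, 0.1457]
eef_rot: [116.3, 89.8, 23.8]
contact_force: [-0.4, 0.1, -0.7]
gripper_width: 0.0457
shift cm [  0.34 -10.17  56.84] turn -37.5 | jaw -92.5 q6 58.2 pos [0.6145 0.1254 0.1442] w 0.0461 t 51.25 F [-0.1 -0.2 -0.2]
```

View pics/w20.png

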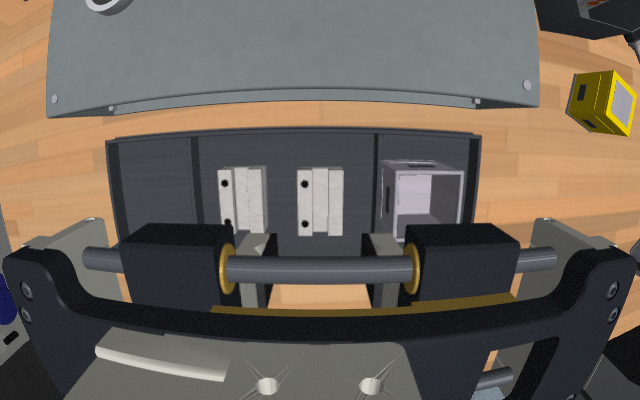

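```bash
python3 -m handwheel '[0,-1,5,8, 0,-2,10,18, 0,-3,15.5,28, 0,-4,21,38, 0,-5,27,48, 0,-6,33,58, 0,-7,39,68, 0,-8,45,78, 0,-9,51,88, 0,-10.2,56.8,98]' 8.7 15
python3 go.py 0.489 -0.437 0.14 125
```

```text
time_s: 52.5
tcp_pos: [0.4864, -0.4395, 0.1421]
eef_rot: [-22.0, 89.9, 147.1]
contact_force: [1.6, 0.3, -0.2]
gripper_width: 0.0871
shift cm [ 0.21 -0.29 -0.21] turn 44.2 | jaw 169.2 q6 14.3 pos [ 0.4864 -0.4395  0.1421] w 0.0871 t 52.5 F [ 1.6  0.3 -0.2]
```

```bash
python3 -m handwheel '[0,0,0,9, 0,0,0,18, 0,0,0,27, 0,0,0,36, 0,0,0,44, 0,0,0,44, 0,0,0,44, 0,0,0,44, 0,0,0,44, 0,0,0,44]'
python3 - <<'E'
from h import *
W=cap('wrist','w21.png')
go(0.488,-0.438,0.14,125)
E
```

```text
time_s: 53.75
tcp_pos: [0.4874, -0.4378, 0.1431]
eef_rot: [-159.6, 90.0, -34.1]
contact_force: [-0.2, -0.5, 0.3]
gripper_width: 0.0869
shift cm [ 0.31 -0.04 -0.05] turn 0.5 | jaw 125.5 q6 -29.6 pos [ 0.4874 -0.4378  0.1431] w 0.087 t 53.8 F [-0.4  0.5 -1.3]
```

View pics/w21.png

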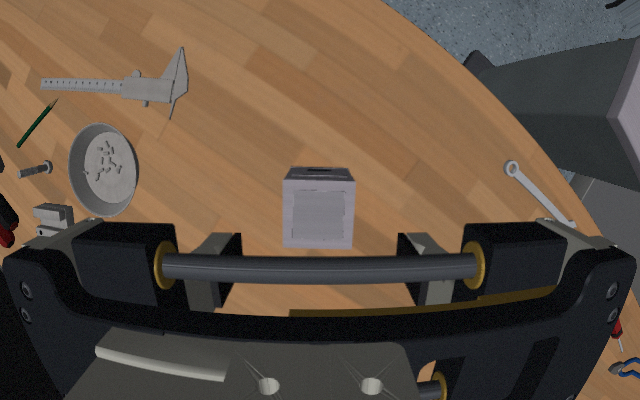

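Run:
```python
from h import *
W=cap('wrist');W['fish']=1
im=W['image'][:,:,::-1];cv2.imwrite('pics/w21c.png',cv2.resize(im[150:260,260:380],None,fx=5,fy=5,interpolation=2))
P=[onz(W,*p,.07) for p in [(284,181),(354.5,181),(352.5,249),(283,248)]]
m=np.mean(P,0);print(m.round(4)); e=P[1]-P[0];f=P[2]-P[3];print(np.degrees(np.arctan2(e[1],e[0])),np.degrees(np.arctan2(f[1],f[0])),np.linalg.norm(e),np.linalg.norm(P[2]-P[1]))
go(m[0],m[1],.016,125)
```

```text
[ 0.4909 -0.4351  0.07  ]
125.55394611203604 124.66173704215714 0.05400075807310232 0.05635748023677421
shift cm [ 1.271e+01 -4.400e-01  1.000e-02] turn 0.5 | jaw 125.5 q6 -29.6 pos [ 0.4874 -0.4378  0.1431] w 0.0868 t 53.85 F [ 0.5 -0.7 -1.6]
```

View pics/w21c.png

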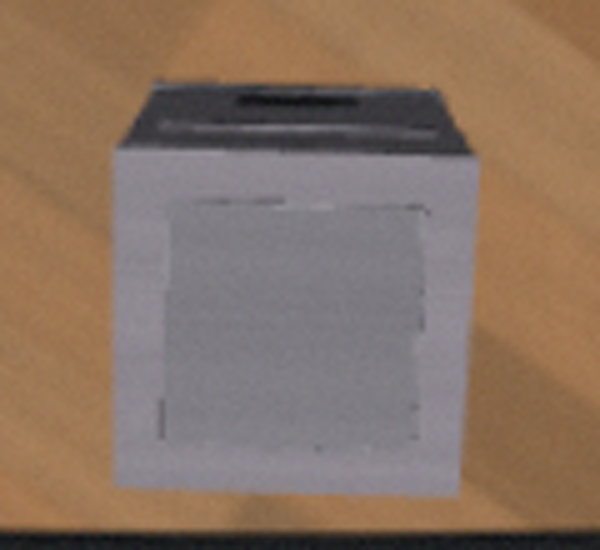

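```bash
python3 -m handwheel '[2,-0.4,0,0.5, 4,-0.4,0,0.5, 6,-0.4,0,0.5, 8,-0.4,0,0.5, 10,-0.4,0,0.5, 11.5,-0.4,0,0.5, 12.2,-0.4,0,0.5, 12.7,-0.4,0,0.5, 12.7,-0.4,0,0.5, 12.7,-0.4,0,0.5]'
python3 -m handwheel '[0,0,0,0, 0,0,0,0, 0,0,0,0, 0,0,0,0, 0,0,0,0, -1.5,0,0,0, -3.5,0,0,0, -5.5,0,0,0, -7.3,0,0,0, -7.3,0,0,0]' 4 15
python3 go.py 0.522 0.1 0.09 87.5
```

```text
time_s: 55.1
tcp_pos: [0.491, -0.4357, 0.0167]
eef_rot: [-156.4, 89.9, -31.4]
contact_force: [0.7, 0.1, 0.1]
gripper_width: 0.087
time_s: 56.35
tcp_pos: [0.4916, -0.436, 0.0912]
eef_rot: [-153.8, 89.8, -28.8]
contact_force: [0.4, 0.9, -1.0]
gripper_width: 0.056
shift cm [ 4.000e-02 -3.324e+01  4.217e+01] turn 37.5 | jaw 125.0 q6 -30.4 pos [ 0.4916 -0.436   0.0912] w 0.056 t 56.35 F [ 0.4  0.9 -1. ]
```

```bash
python3 go.py 0.5165 0.1 0.089 87.5; python3 -m handwheel '[0,-2,2.5,2, 0,-5.3,7,6, 0,-9,11.5,10, 0,-12.7,16.2,14, 0,-16.4,20.9,18, 0,-20.1,25.6,22, 0,-23.8,30.3,26, 0,-27.5,35,30, 0,-30.5,39,34, 0,-32.8,42.5,37.5]'
python3 -m handwheel '[0,0,0,0, 0,0,0,0, 0,0,0,0, 0,0,0,0, 0,0,0,0, 0,0,0,0, 0,0,0,0, 0,0,0,0, 0,0,0,0, 0,0,0,0]'
python3 go.py 0.5165 0.1 0.089 87.5
```

```text
shift cm [  0.14 -32.78  42.48] turn 37.5 | jaw 125.0 q6 -30.4 pos [ 0.4916 -0.436   0.0912] w 0.056 t 56.35 F [ 0.4  0.9 -1. ]
time_s: 57.6
tcp_pos: [0.5152, 0.1027, 0.0886]
eef_rot: [112.7, 90.0, -159.9]
contact_force: [0.2, -0.3, -1.4]
gripper_width: 0.0562
time_s: 58.85
tcp_pos: [0.5156, 0.1009, 0.0891]
eef_rot: [-50.7, 90.0, 36.8]
contact_force: [0.1, -1.0, -0.4]
gripper_width: 0.0565
shift cm [ 0.01 -0.09 -0.08] turn -0.0 | jaw 87.5 q6 -125.0 pos [0.5156 0.1009 0.0891] w 0.0565 t 58.85 F [ 0.1 -1.  -0.4]
```

Same pivoting moves as before against the lip.

```bash
python3 -m handwheel '[0.8,-0.1,0,0, 1.4,-0.1,0,0, 1.8,-0.1,0,0, 2.1,-0.1,0,0, 2.3,-0.1,0,0, 2.5,0.1,0,0, 2.7,0.3,0,0, 2.9,0.5,0,0, 3.0,0.7,0,0, 3.1,0.85,0,0]' 4 5
python3 -m handwheel '[0.2,0.2,0,0, 0.45,0.45,0,0, 0.7,0.65,0,0, 1.0,0.8,0,0, 1.3,0.95,0,0, 1.6,1.1,0,0, 1.95,1.2,0,0, 2.3,1.25,0,0, 2.6,1.3,0,0, 2.8,1.3,0,0]'
python3 - <<'E'
from h import *
W=cap('wrist','w22.png')
E
```

```text
time_s: 60.1
tcp_pos: [0.507, 0.1012, 0.0581]
eef_rot: [-45.3, 90.0, 42.2]
contact_force: [0.6, 0.2, -0.0]
gripper_width: 0.0563
time_s: 61.35
tcp_pos: [0.4941, 0.1017, 0.0298]
eef_rot: [126.7, 90.0, -145.8]
contact_force: [0.1, 1.7, -2.3]
gripper_width: 0.0561
```

View pics/w22.png

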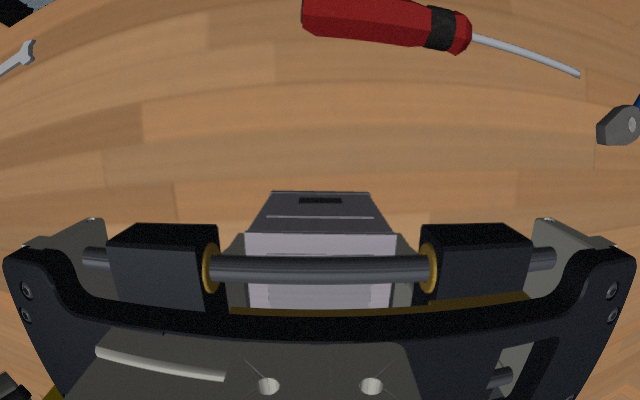

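```bash
python3 -m handwheel '[-1,0.3,0,0, -2.5,0.3,0,0, -4,0.3,0,0, -5.5,0,0,0, -6,-1,0,0, -6,-2,0,0, -6,-2.7,0,0, -6,-2.7,0,0, -6,-2.7,0,0, -6,-2.7,0,0]' 4 12
python3 - <<'E'
from h import *
W=cap('wrist','w23.png');go(.521,.1,.089,87.5)
c=cap('side');cv2.imwrite('pics/d23.png',cv2.resize(c['image'][130:240,200:360,::-1],None,fx=5,fy=5,interpolation=2))
E
```

```text
time_s: 62.65
tcp_pos: [0.5208, 0.1004, 0.0898]
eef_rot: [120.1, 90.0, -152.5]
contact_force: [-0.4, -1.0, -2.3]
gripper_width: 0.056
shift cm [ 0.1  -0.02 -0.05] turn -0.0 | jaw 87.5 q6 -124.6 pos [0.5209 0.1005 0.09  ] w 0.0563 t 62.7 F [-0.4  1.1 -1. ]
```

View pics/w23.png

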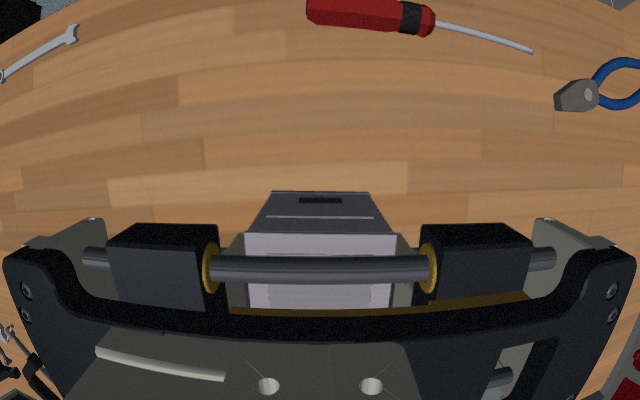

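View pics/d23.png

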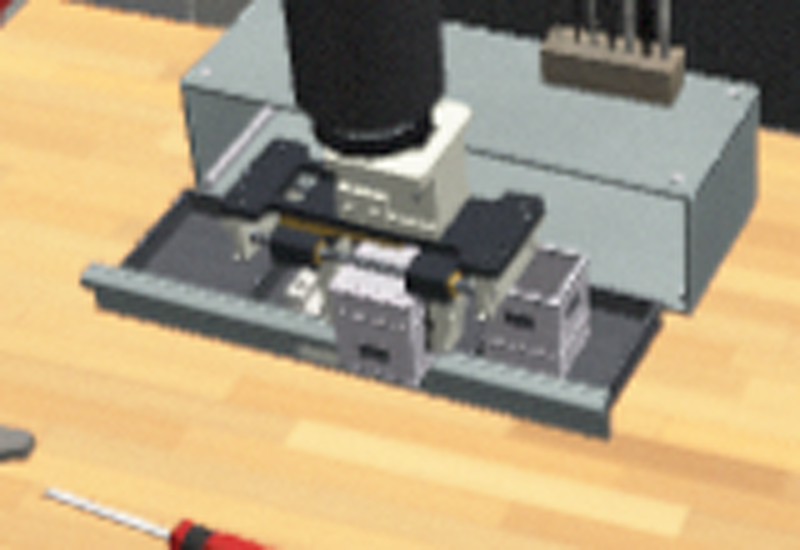

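```bash
python3 -m handwheel '[1,0,0,0, 1.6,0,0,0, 2.1,0,0,0, 2.3,0,0,0, 2.5,0,0,0, 2.6,0,0,0, 2.7,0,0,0, 2.8,0.0,0,0, 2.9,0.1,0,0, 3.0,0.2,0,0]' 4 5
python3 go.py .521 .1 .089 87.5
```

```text
time_s: 64.0
tcp_pos: [0.5193, 0.1006, 0.0604]
eef_rot: [-79.0, 90.0, 8.5]
contact_force: [-0.8, -2.3, 2.8]
gripper_width: 0.056
shift cm [-2.86 -0.18 -0.05] turn -0.0 | jaw 87.5 q6 -124.8 pos [0.5193 0.1006 0.0604] w 0.056 t 64.0 F [-0.8 -2.3  2.8]
```

```bash
python3 -m handwheel '[0.1,0.2,0,0, 0.2,0.4,0,0, 0.4,0.65,0,0, 0.65,0.9,0,0, 0.9,1.15,0,0, 1.2,1.35,0,0, 1.5,1.5,0,0, 1.8,1.65,0,0, 2.1,1.75,0,0, 2.4,1.85,0,0]'
python3 - <<'E'
from h import *
W=cap('wrist','w24.png');go(.521,.1,.089,87.5)
E
```

```text
time_s: 65.25
tcp_pos: [0.5005, 0.1014, 0.0358]
eef_rot: [123.5, 90.0, -149.0]
contact_force: [-0.6, 0.5, 1.2]
gripper_width: 0.0558
shift cm [-5.36 -2.08 -0.04] turn -0.0 | jaw 87.5 q6 -126.0 pos [0.5002 0.1013 0.0354] w 0.0558 t 65.3 F [-0.3  1.7  0.1]
```

View pics/w24.png

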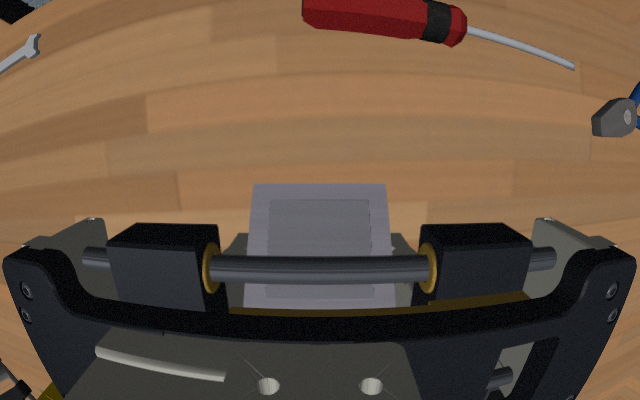

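```bash
python3 -m handwheel '[0.4,0.05,0,0, 0.8,0.05,0,0, 1.1,0.05,0,0, 1.4,0.0,0,0, 1.7,-0.1,0,0, 1.95,-0.2,0,0, 2.2,-0.3,0,0, 2.4,-0.4,0,0, 2.5,-0.4,0,0, 2.5,-0.4,0,0]'
python3 - <<'E'
from h import *
W=cap('wrist','w25.png');go(.521,.1,.089,87.5)
E
```

```text
time_s: 66.55
tcp_pos: [0.5049, 0.1011, 0.0113]
eef_rot: [-116.1, 90.0, -28.6]
contact_force: [-2.0, -1.1, 4.5]
gripper_width: 0.0559
shift cm [-7.77 -1.61 -0.04] turn -0.0 | jaw 87.5 q6 -125.7 pos [0.5049 0.1011 0.0113] w 0.056 t 66.6 F [-2.  -1.3  4.2]
```

View pics/w25.png

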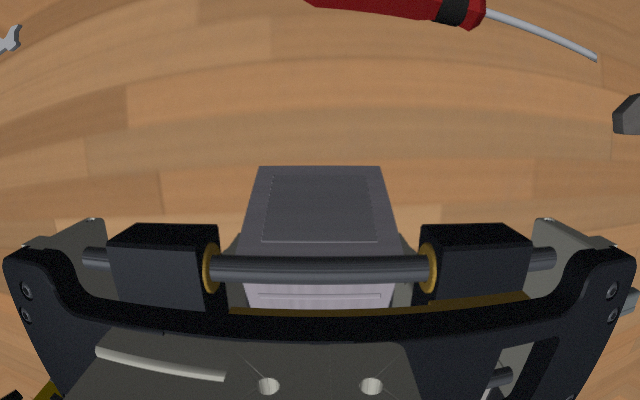

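```bash
python3 -m handwheel '[0,0.2,0,0, 0,0.4,0,0, 0,0.4,0,0, 0,0.4,0,0, -0.5,0.4,0,0, -1,0.4,0,0, -1.5,0.4,0,0, -2,0.4,0,0, -2,0.4,0,0, -2,0.4,0,0]' 6.8 10
python3 - <<'E'
from h import *
W=cap('wrist','w26.png');go(.521,.1,.089,87.5)
c=cap('side');cv2.imwrite('pics/d26.png',cv2.resize(c['image'][130:240,200:360,::-1],None,fx=5,fy=5,interpolation=2))
E
```

```text
time_s: 67.85
tcp_pos: [0.5006, 0.1014, 0.031]
eef_rot: [22.4, 90.0, 109.9]
contact_force: [0.3, 0.4, 0.7]
gripper_width: 0.0676
shift cm [-5.8  -2.05 -0.05] turn -0.0 | jaw 87.5 q6 -126.0 pos [0.5006 0.1014 0.031 ] w 0.0681 t 67.9 F [0.4 0.5 0.1]
```

View pics/w26.png

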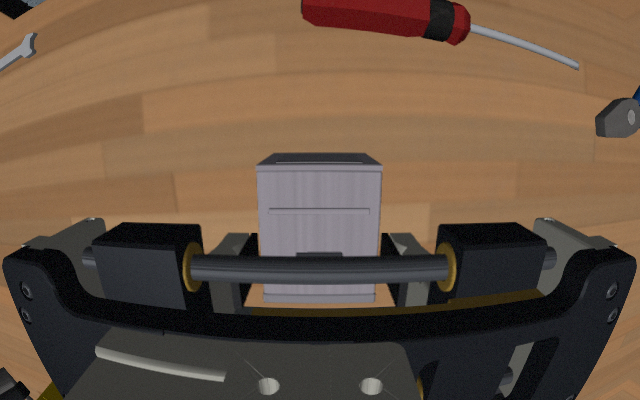

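View pics/d26.png

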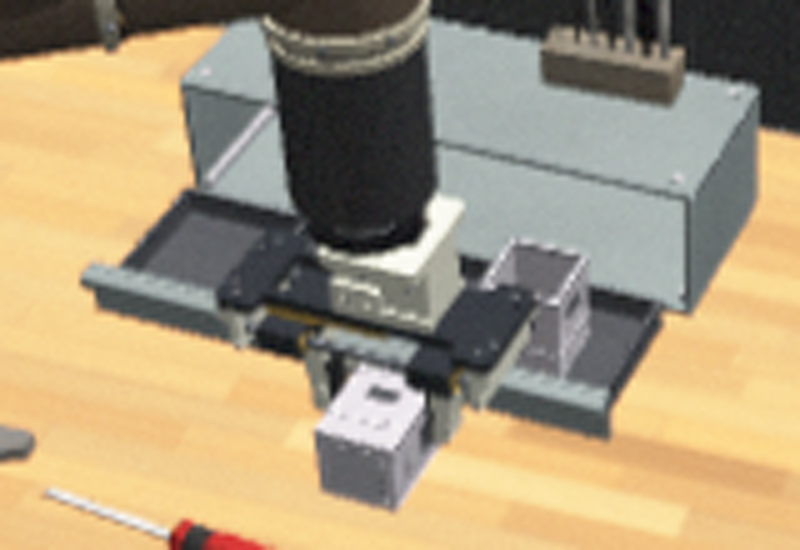

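Run:
```python
from h import *
W=cap('wrist');W['fish']=1
P=[onz(W,*p,.056) for p in [(258,169),(381,169),(375,300),(263,300)]]
for p in P:print(p.round(4))
go(.48,np.mean(P,0)[1],.01,87.5)
```

```text
[0.4513 0.0772 0.056 ]
[0.4536 0.1316 0.056 ]
[0.5206 0.13   0.056 ]
[0.5181 0.0726 0.056 ]
shift cm [2.09 2.05 0.06] turn -0.0 | jaw 87.5 q6 -126.0 pos [0.5005 0.1014 0.0309] w 0.0679 t 68.0 F [ 0.1  0.4 -0.8]
```

```bash
python3 -m handwheel '[0,0.3,0.15,0, 0,0.6,0.15,0, 0.5,0.85,0.15,0, 1,0.85,0.15,0, 1.5,0.85,0.15,0, 1.9,0.85,0.15,0, 2.1,0.85,0.15,0, 2.1,0.85,0.15,0, 2.1,0.85,0.15,0, 2.1,0.85,0.15,0]' 6.8 10
python3 -m handwheel '[0,0,0,0, 0,0,0,0, 0,0,0,0, 0,0,0,0, -1,0.3,0,0, -2.5,0.3,0,0, -4,0.3,0,0, -5.5,0.1,0,0, -6,-0.8,0,0, -6,-1.6,0,0]' 4 10
python3 - <<'E'
from h import *
W=cap('wrist','w27.png');go(.518,.1,.066,87.5)
E
```

```text
time_s: 69.25
tcp_pos: [0.4923, 0.1034, 0.0102]
eef_rot: [-54.8, 90.0, 32.7]
contact_force: [-0.0, 0.6, -0.5]
gripper_width: 0.0684
time_s: 70.5
tcp_pos: [0.509, 0.1028, 0.0705]
eef_rot: [-53.6, 89.9, 33.9]
contact_force: [0.4, 0.6, -2.3]
gripper_width: 0.0561
shift cm [ 0.4  -0.84 -0.25] turn -0.0 | jaw 87.5 q6 -125.6 pos [0.5097 0.1029 0.07  ] w 0.0558 t 70.55 F [ 2.   0.3 -1.1]
```

View pics/w27.png

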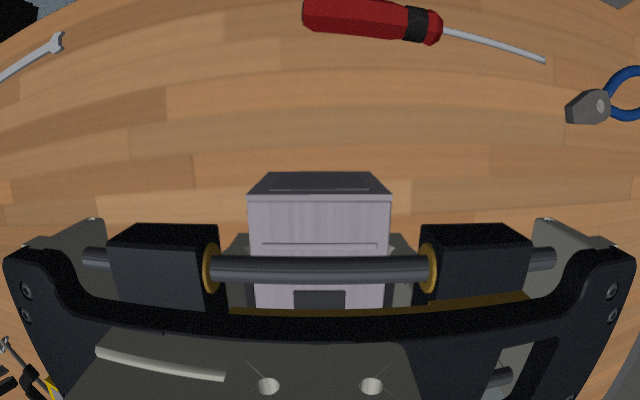

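```bash
python3 -m handwheel '[0,-0.9,0,0, 0.6,-0.9,0,0, 1.2,-0.9,0,0, 1.5,-0.7,0,0, 1.8,-0.4,0,0, 2.1,-0.1,0,0, 2.5,0.1,0,0, 2.9,0.3,0,0, 3.4,0.4,0,0, 3.9,0.5,0,0]' 4 5
python3 - <<'E'
from h import *
W=cap('wrist','w28.png');go(.5095,.1,.0315,87.5)
E
```

```text
time_s: 71.8
tcp_pos: [0.5031, 0.103, 0.0307]
eef_rot: [-1.6, 90.0, 85.9]
contact_force: [-0.5, -0.6, 1.4]
gripper_width: 0.0559
shift cm [-0.15 -0.7  -0.24] turn -0.0 | jaw 87.5 q6 -126.0 pos [0.5027 0.1027 0.03  ] w 0.0561 t 71.85 F [-0.7 -0.5 -0.7]
```

View pics/w28.png

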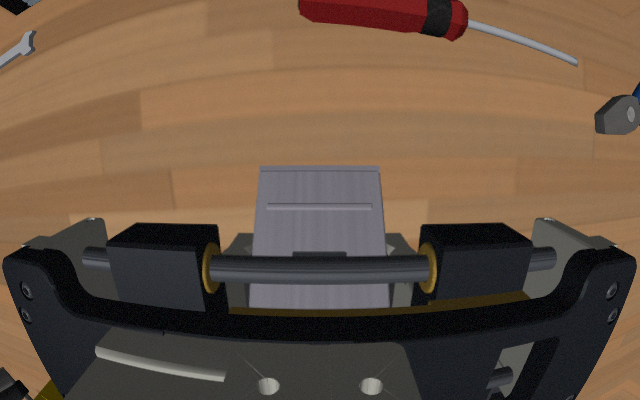

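```bash
python3 -m handwheel '[-0.15,-0.2,0,0, -0.15,-0.4,0,0, -0.15,-0.6,0,0, -0.15,-0.75,0,0, -0.15,-0.8,0,0, 0.1,-0.8,0,0, 0.3,-0.75,0,0, 0.5,-0.7,0,0, 0.65,-0.6,0,0, 0.7,-0.6,0,0]' 4 5
python3 - <<'E'
from h import *
W=cap('wrist','w29.png');go(.5095,.1,.0315,87.5)
E
```

```text
time_s: 73.1
tcp_pos: [0.5105, 0.1028, 0.0249]
eef_rot: [-79.4, 89.9, 8.2]
contact_force: [0.4, -2.4, 8.3]
gripper_width: 0.0559
shift cm [-0.66  0.09 -0.29] turn 0.1 | jaw 87.6 q6 -125.6 pos [0.5106 0.1028 0.0249] w 0.0557 t 73.15 F [ 0.3 -2.   6.4]
```

View pics/w29.png

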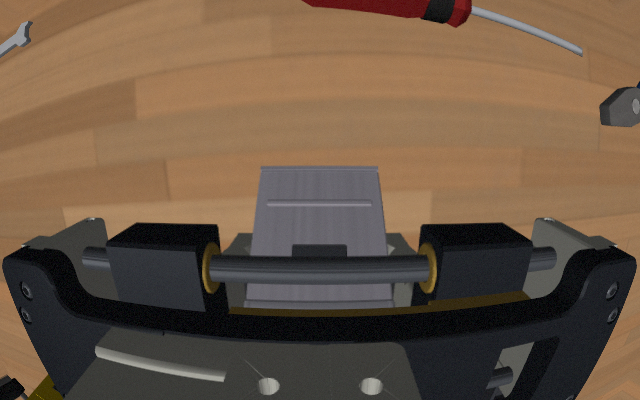

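```bash
cat >> h.py <<'E'
def tilt(L):
    W=cap('wrist');W['fish']=1
    s=sensors.get_state();R=Q.from_euler('xyz',s['eef_rot'],degrees=True).as_matrix();jz=R[:,2]
    for a,b in L:
        o,d1=ray(W,*a);o,d2=ray(W,*b)
        sg=np.sign((d1-d2)@jz)
        t=np.linalg.lstsq(np.c_[d1,-d2],sg*.056*jz,rcond=None)[0]
        m=(o+t[0]*d1+o+t[1]*d2)/2
        print((m-s['tcp_pos']).round(4),m.round(4))
E
python3 - <<'E'
from h import *
tilt([((260,167),(379.5,167)),((244,304),(395.5,304))])
W=cap('wrist');W['fish']=1
im=W['image'][:,:,::-1];cv2.imwrite('pics/w29c.png',cv2.resize(im[150:330,220:420],None,fx=4,fy=3.3,interpolation=2))
E
```

```text
[-0.0478  0.0031  0.0168] [0.4627 0.1059 0.0416]
[-0.0045  0.0012  0.0642] [0.5061 0.104  0.0891]
```

View pics/w29c.png

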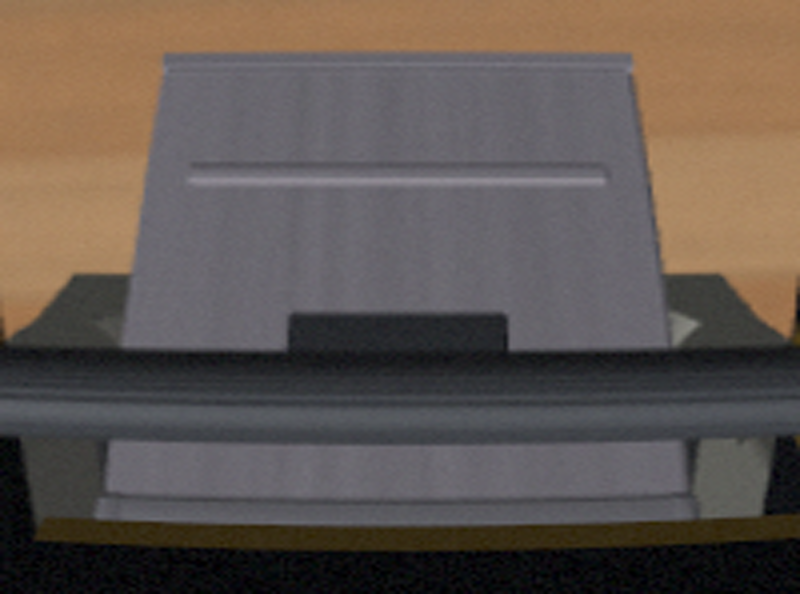

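```bash
python3 -m handwheel '[-0.2,0,0,0, -0.2,0,0,0, -0.2,0,0,0, -0.2,0,0,0, -0.5,0,0,0, -1,0,0,0, -1.5,0,0,0, -2,0,0,0, -2,0,0,0, -2,0,0,0]' 6.8 10
python3 - <<'E'
from h import *
W=cap('wrist','w30.png');go(.5095,.1,.0315,87.5)
E
```

```text
time_s: 74.5
tcp_pos: [0.5091, 0.1026, 0.0441]
eef_rot: [-19.9, 90.0, 67.6]
contact_force: [0.1, 0.8, -0.6]
gripper_width: 0.0681
shift cm [ 1.25 -0.05 -0.25] turn -0.0 | jaw 87.5 q6 -125.6 pos [0.5091 0.1026 0.044 ] w 0.0682 t 74.55 F [-0.6  0.   0.6]
```

View pics/w30.png

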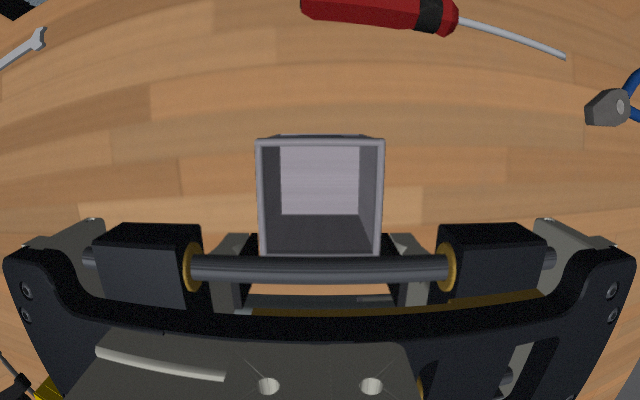

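Upright again. Regrip high and carry to the left bay.

Run:
```python
from h import *
W=cap('wrist');W['fish']=1
P=[onz(W,*p,.07) for p in [(255,141),(384.5,141),(380,254),(259.5,254)]]
m=np.mean(P,0);print(m.round(4)); e=P[1]-P[0];print(np.degrees(np.arctan2(e[1],e[0])),np.linalg.norm(e),np.linalg.norm(P[2]-P[1]))
go(m[0],m[1],.031,87.5)
```

```text
[0.475  0.1051 0.07  ]
87.55620720730128 0.05616573462548105 0.052948439154713874
shift cm [1.29 3.42 0.11] turn -0.0 | jaw 87.5 q6 -125.6 pos [0.5091 0.1025 0.0439] w 0.0679 t 74.6 F [ 0.3 -0.2  0.2]
```

```bash
python3 -m handwheel '[0,0,0.2,0, 0,0,0.2,0, 0.1,1,0.2,0, 0.4,2,0.2,0, 0.8,2.8,0.2,0, 1.1,3.2,0.2,0, 1.3,3.3,0.2,0, 1.3,3.3,0.2,0, 1.3,3.3,0.2,0, 1.3,3.3,0.2,0]' 7.6 15
python3 -m handwheel '[0,0,0,0, 0,0,0,0, 0,0,0,0, 0,0,0,0, -1,0,0,0, -2.5,0,0,0, -4,0,0,0, -5.5,0,0,0, -7,0,0,0, -7,0,0,0]' 4 20
python3 - <<'E'
from h import *
cap('wrist','w31.png')
go(0.66,0.24,0.17,87.5)
E
```

```text
time_s: 75.85
tcp_pos: [0.4765, 0.106, 0.0311]
eef_rot: [-58.3, 90.0, 29.2]
contact_force: [0.3, 0.7, -0.4]
gripper_width: 0.0759
time_s: 77.1
tcp_pos: [0.477, 0.1065, 0.1025]
eef_rot: [-53.4, 89.8, 34.1]
contact_force: [-1.0, -1.0, -1.9]
gripper_width: 0.0562
shift cm [ -6.81 -17.76  14.17] turn -0.0 | jaw 87.5 q6 -128.2 pos [0.4765 0.1062 0.1016] w 0.0563 t 77.15 F [-1.  -0.1 -1. ]
```

View pics/w31.png

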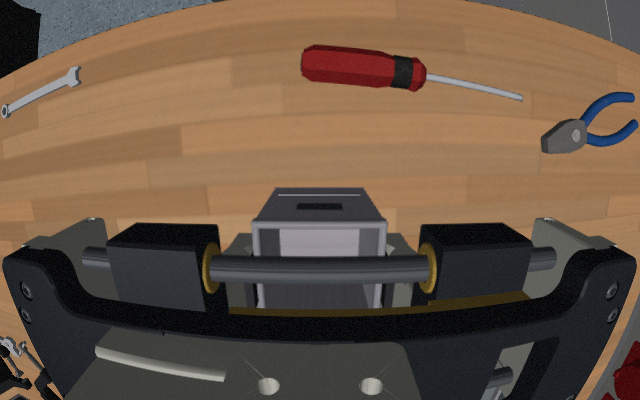

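```bash
python3 -m handwheel '[-2,0,0,0, -4,-1,1,0, -6,-3,3,0, -8,-5.5,5,0, -9,-8,7,0, -9,-10.5,9,0, -9,-13,11,0, -9,-15.5,13,0, -9,-17.3,14.2,0, -9,-17.3,14.2,0]'
python3 - <<'E'
from h import *
cap('wrist','w32.png')
E
```

```text
time_s: 78.4
tcp_pos: [0.6557, 0.2408, 0.1887]
eef_rot: [122.7, 89.8, -149.8]
contact_force: [-0.8, -0.2, -1.5]
gripper_width: 0.0559
```

View pics/w32.png

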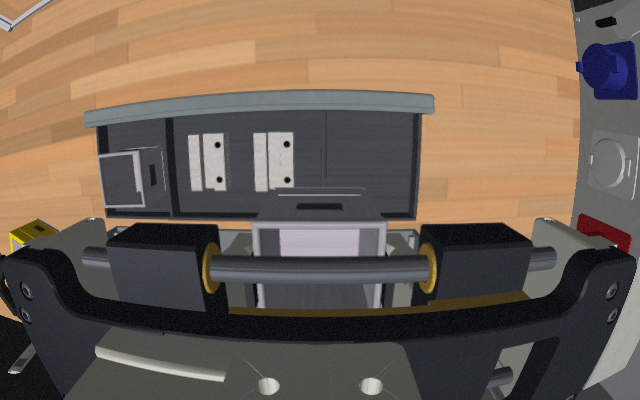

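Run:
```python
from h import *
W=cap('wrist');W['fish']=1
for n,p,z in [('lipR',(86,113),.048),('lipL',(433.5,97),.048),('divL f',(325,107),.034),('divL b',(325,183),.034),('wallL',(420,116),.034),('wallLb',(415,218),.034),('blk1',(254,133),.042),('blk1',(293,133),.042),('blk1',(293,191),.042),('c1',(100,158),.084),('c1',(143,152),.084),('c1',(146,205),.084),('c1',(105,207),.084)]:
    print(n,onz(W,*p,z).round(4))
go(0.623,.298,.06,87.5)
```

```text
lipR [ 0.5448 -0.0297  0.048 ]
lipL [0.5618 0.3595 0.048 ]
divL f [0.571  0.2506 0.034 ]
divL b [0.6488 0.2475 0.034 ]
wallL [0.5812 0.3491 0.034 ]
wallLb [0.6915 0.3451 0.034 ]
blk1 [0.593  0.1789 0.042 ]
blk1 [0.5956 0.218  0.042 ]
blk1 [0.6541 0.2146 0.042 ]
c1 [0.5994 0.0179 0.084 ]
c1 [0.5993 0.0751 0.084 ]
c1 [0.6515 0.0698 0.084 ]
c1 [0.6515 0.0139 0.084 ]
shift cm [12.96  3.4   5.67] turn -0.0 | jaw 87.5 q6 -128.6 pos [0.6547 0.24   0.1896] w 0.0561 t 78.5 F [ 0.6 -0.7 -1.9]
```

```bash
python3 go.py 0.632 .298 .052 87.5;  python3 -m handwheel '[0,1,2,0, 0,2,4,0, 1,2.3,5.7,0, 4,2.3,5.7,0, 7,2.3,5.7,0, 9.5,2.3,5.7,0, 11.5,2.3,5.7,0, 12.8,2.3,5.7,0, 13.4,2.3,5.7,0, 13.7,2.3,5.7,0]'
python3 -m handwheel '[0.1,0,0,0, 0.2,0,0,0, 0.3,0,0,0, 0.4,0,0,0, 0.5,0,0,0, 0.6,0,0,0, 0.65,0,0,0, 0.7,0,0,0, 0.7,0,0,0, 0.7,0,0,0]'
```

```text
shift cm [13.76  2.5   5.71] turn -0.0 | jaw 87.5 q6 -128.6 pos [0.6547 0.24   0.1896] w 0.0561 t 78.5 F [ 0.6 -0.7 -1.9]
time_s: 79.75
tcp_pos: [0.635, 0.2986, 0.0541]
eef_rot: [-61.1, 90.0, 26.4]
contact_force: [-0.4, 0.4, -1.8]
gripper_width: 0.0559
time_s: 81.0
tcp_pos: [0.6349, 0.2983, 0.0471]
eef_rot: [-53.7, 90.0, 33.8]
contact_force: [1.0, 0.3, -1.0]
gripper_width: 0.0559
```

```bash
python3 -m handwheel '[0.1,0,0,0, 0.2,0,0,0, 0.25,0,0,0, 0.25,0,0,0, 0.25,0,0,0, 0.25,0,0,0, 0.25,0,0,0, 0.25,0,0,0, 0.25,0,0,0, 0.25,0,0,0]'
```

```text
time_s: 82.25
tcp_pos: [0.6349, 0.2983, 0.0451]
eef_rot: [-69.2, 90.0, 18.3]
contact_force: [-3.1, -0.8, 5.1]
gripper_width: 0.0558
```

```bash
python3 -m handwheel '[-0.1,0,0,0, -0.1,0,0,0, -0.1,0,0,0, -0.1,0,0,0, -1,0,0,0, -3,0,0,0, -5.5,0,0,0, -8,0,0,0, -10.5,0,0,0, -12,-0.5,0,0]' 6.8 15
python3 go.py 0.66 0.1 0.2 87.5
```

```text
time_s: 83.5
tcp_pos: [0.6404, 0.2984, 0.1669]
eef_rot: [-52.2, 89.9, 35.3]
contact_force: [-0.2, -0.7, 0.1]
gripper_width: 0.068
shift cm [ -3.33  -2.83 -19.73] turn 0.0 | jaw 87.5 q6 -133.2 pos [0.6404 0.2984 0.1669] w 0.068 t 83.5 F [-0.2 -0.7  0.1]
```

```bash
python3 -m handwheel '[-1,-1,-2,0, -2,-2,-5,0, -3.3,-2.8,-8,0, -3.3,-2.8,-11,0, -3.3,-2.8,-14,0, -3.3,-2.8,-16.5,0, -3.3,-2.8,-18.5,0, -3.3,-2.8,-19.7,0, -3.3,-2.8,-19.7,0, -3.3,-2.8,-19.7,0]'
python3 - <<'E'
from h import *
W=cap('wrist','w33.png')
c=cap('side');cv2.imwrite('pics/d33.png',cv2.resize(c['image'][130:240,200:360,::-1],None,fx=5,fy=5,interpolation=2))
E
```

```text
time_s: 84.75
tcp_pos: [0.6594, 0.1006, 0.1975]
eef_rot: [-34.5, 90.0, 53.1]
contact_force: [-0.7, 0.3, 0.7]
gripper_width: 0.0682
```

View pics/w33.png

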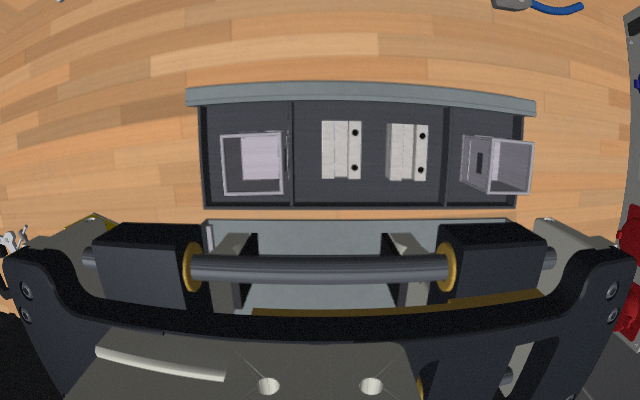

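View pics/d33.png

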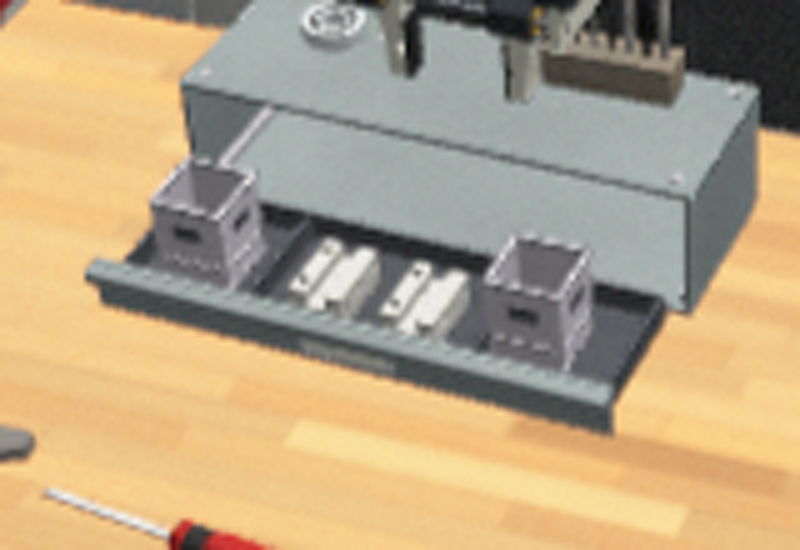

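Run:
```python
from h import *
W=cap('wrist');W['fish']=1
g=lambda L,z:[onz(W,*p,z).round(4)[:2] for p in L]
a=g([(221,137),(282,133),(286,190),(223,195)],.084);print('c1',a,np.mean(a,0))
a=g([(473,138),(534,142),(529,194),(473,190)],.084);print('c2',a,np.mean(a,0))
print('div/walls',g([(290,104),(290,205),(200,110),(205,205),(447,110),(445,205),(522,120),(516,208)],.034))
print('lip',g([(187,90),(536,102)],.048))
print('blk',g([(321,121),(361,121),(361,180),(322,180)],.042),g([(387,124),(427,124),(428,182),(388,182)],.042))
im=W['image'][:,:,::-1];cv2.imwrite('pics/w33c.png',cv2.resize(im[75:220,180:310],None,fx=5,fy=4,interpolation=2))
```

```text
c1 [array([0.5982, 0.0156]), array([0.5987, 0.0718]), array([0.6501, 0.0722]), array([0.652 , 0.0122])] [0.62475 0.04295]
c2 [array([0.6058, 0.2507]), array([0.6072, 0.3287]), array([0.6632, 0.3271]), array([0.6568, 0.2533])] [0.63325 0.28995]
div/walls [array([0.5703, 0.0756]), array([0.6777, 0.0696]), array([ 0.5678, -0.0228]), array([ 0.6737, -0.0279]), array([0.5781, 0.2445]), array([0.6853, 0.2449]), array([0.5842, 0.3489]), array([0.6939, 0.3484])]
lip [array([ 0.5457, -0.0311]), array([0.5614, 0.3608])]
blk [array([0.5897, 0.1067]), array([0.5909, 0.1471]), array([0.6518, 0.1457]), array([0.6503, 0.1052])] [array([0.5943, 0.174 ]), array([0.594 , 0.2176]), array([0.6563, 0.2195]), array([0.6549, 0.1745])]
```

View pics/w33c.png

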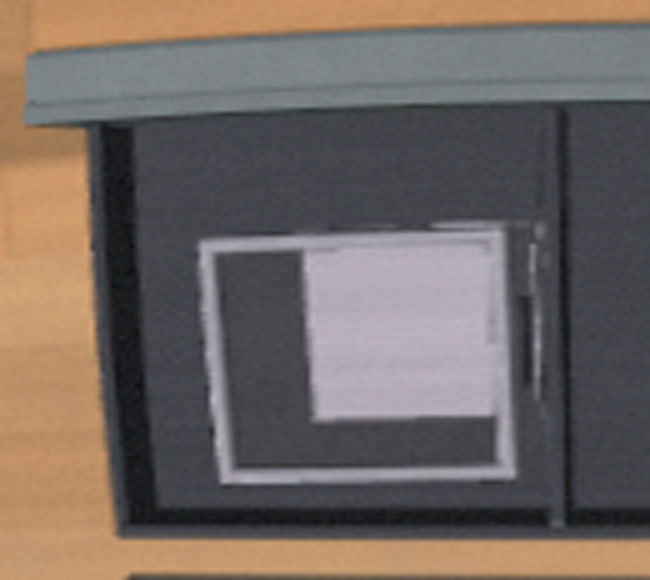

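```bash
python3 go.py 0.6245 .0425 .047 87.5
```

```text
shift cm [15.04  3.22 -5.97] turn 0.0 | jaw 87.5 q6 -117.9 pos [0.6592 0.1008 0.1974] w 0.0679 t 84.9 F [-0.1  0.6 -1. ]
```

```bash
python3 -m handwheel '[0,1.5,-3,0, 0,3.2,-6,0, 3,3.2,-6,0, 6,3.2,-6,0, 9,3.2,-6,0, 12,3.2,-6,0, 14,3.2,-6,0, 15,3.2,-6,0, 15,3.2,-6,0, 15,3.2,-6,0]' 8 15
python3 -m handwheel '[0,0,0,0, 0,0,0,0, 0,0,0,0, 0,0,0,0, -0.3,0,0,0, -0.6,0,-0.5,0, -0.6,0,-1,0, -0.6,0,-1.5,0, -0.6,0,-1.7,0, -0.6,0,-1.7,0]' 4 20
python3 -m handwheel '[0.2,0,0,0, 0.4,0,0,0, 0.6,0,0,0, 0.7,0,0,0, 0.7,0,0,0, 0.75,0,0,0, 0.75,0,0,0, 0.75,0,0,0, 0.75,0,0,0, 0.75,0,0,0]'
```

```text
time_s: 86.15
tcp_pos: [0.6253, 0.0418, 0.0485]
eef_rot: [-75.6, 89.9, 11.9]
contact_force: [0.7, 0.5, -0.6]
gripper_width: 0.08
time_s: 87.4
tcp_pos: [0.6238, 0.0242, 0.0534]
eef_rot: [102.9, 90.0, -169.6]
contact_force: [0.7, 0.5, -0.6]
gripper_width: 0.0559
time_s: 88.65
tcp_pos: [0.625, 0.0246, 0.0479]
eef_rot: [-88.8, 89.9, -1.2]
contact_force: [-2.4, -0.1, 11.9]
gripper_width: 0.0562
```

```bash
python3 -m handwheel '[-0.15,0,0,0, -0.25,0,0,0, -0.25,0,0,0, -0.25,0,0,0, -0.25,0,0,0, -0.25,0,0,0, -0.25,0,0,0, -0.25,0,0,0, -0.25,0,0,0, -0.25,0,0,0]'
python3 -m handwheel '[0,0,0,0, 0,0,0,0, 0,0,0,0, -1,0,0,0, -3,0,0,0, -6,0,0,0, -9,0,0,0, -12,0,0,0, -14.5,-2,4,0, -15,-3.5,8,0]' 6.8 15
python3 - <<'E'
from h import *
W=cap('wrist','w34.png');W['fish']=1
c=cap('side');cv2.imwrite('pics/d34.png',cv2.resize(c['image'][130:240,200:360,::-1],None,fx=5,fy=5,interpolation=2))
E
```

```text
time_s: 89.9
tcp_pos: [0.6239, 0.0245, 0.0486]
eef_rot: [-48.6, 90.0, 38.9]
contact_force: [-1.0, 0.1, -0.6]
gripper_width: 0.056
time_s: 91.15
tcp_pos: [0.664, 0.1036, 0.2023]
eef_rot: [-70.2, 89.7, 17.3]
contact_force: [0.5, 0.0, -0.9]
gripper_width: 0.0679
```

View pics/w34.png

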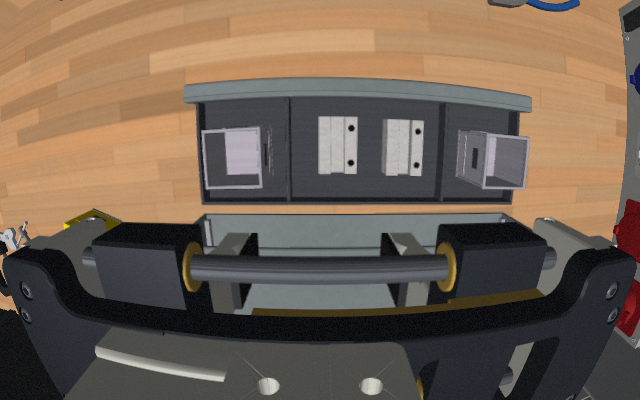

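View pics/d34.png

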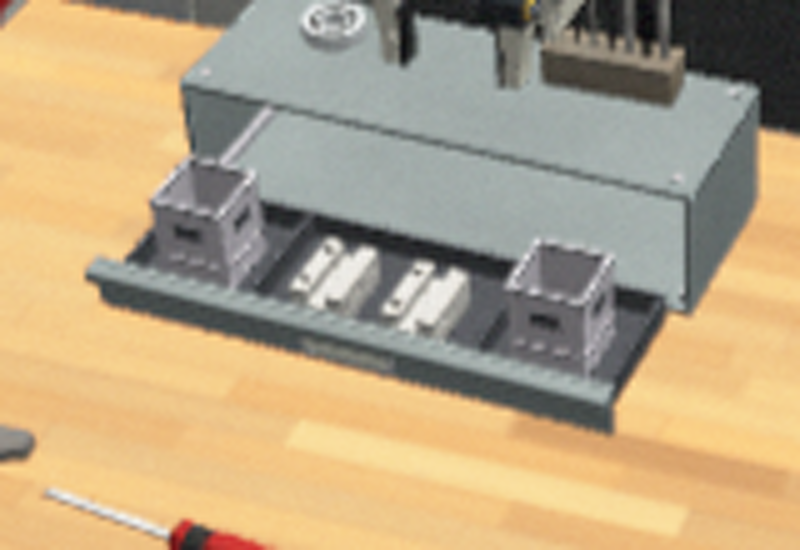

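```bash
python3 go.py 0.52 .165 .1 87.5; python3 -m handwheel '[0,2,1,0, 0,5,2,0, 0,8,4,0, 0,11,5,0, 0,14,5.5,0, 3,14.7,5.5,0, 6,14.7,5.5,0, 8.5,14.7,5.5,0, 10,14.7,5.5,0, 10,14.7,5.5,0]' 0 20
python3 go.py 0.525 .165 .037 87.5
```

```text
shift cm [ 9.98 14.67  5.27] turn 0.1 | jaw 87.6 q6 -118.0 pos [0.6641 0.1062 0.2001] w 0.0682 t 91.25 F [-0.  -0.6  0.1]
time_s: 92.5
tcp_pos: [0.5175, 0.1639, 0.0981]
eef_rot: [130.4, 89.9, -142.1]
contact_force: [-0.2, 0.3, 0.3]
gripper_width: 0.0006
shift cm [ 6.11 -0.75  0.15] turn -0.0 | jaw 87.5 q6 -130.8 pos [0.5175 0.1639 0.0981] w 0.0006 t 92.5 F [-0.2  0.3  0.3]
```

```bash
python3 -m handwheel '[2,0,0,0, 4,0,0,0, 5.5,0,0,0, 6.1,0,0,0, 6.1,-0.5,0,0, 6.1,-1,0,0, 6.1,-1.5,0,0, 6.1,-2,0,0, 6.1,-2.5,0,0, 6.1,-3,0,0]'
python3 -m handwheel '[0,-0.6,0,0, 0,-1.2,0,0, 0,-1.8,0,0, 0,-2.4,0,0, 0,-3,0,0, 0,-3.6,0,0, 0,-4.2,0,0, 0,-4.8,0,0, 0,-5.4,0,0, 0,-6,0,0]'
python3 - <<'E'
from h import *
W=cap('wrist','w35.png');go(.66,.165,.037,87.5)
c=cap('side');cv2.imwrite('pics/d35.png',cv2.resize(c['image'][130:240,200:360,::-1],None,fx=5,fy=5,interpolation=2))
E
```

```text
time_s: 93.75
tcp_pos: [0.5477, 0.1628, 0.0375]
eef_rot: [110.6, 89.9, -161.9]
contact_force: [-2.5, 0.6, 2.9]
gripper_width: 0.0004
time_s: 95.0
tcp_pos: [0.6081, 0.1602, 0.0375]
eef_rot: [134.9, 90.0, -137.6]
contact_force: [-3.4, -0.6, 2.1]
gripper_width: 0.0005
shift cm [ 0.06 -5.05  0.68] turn -0.0 | jaw 87.5 q6 -125.0 pos [0.6092 0.1605 0.0376] w 0.0007 t 95.05 F [ 1.2  0.9 -0.1]
```

View pics/d35.png

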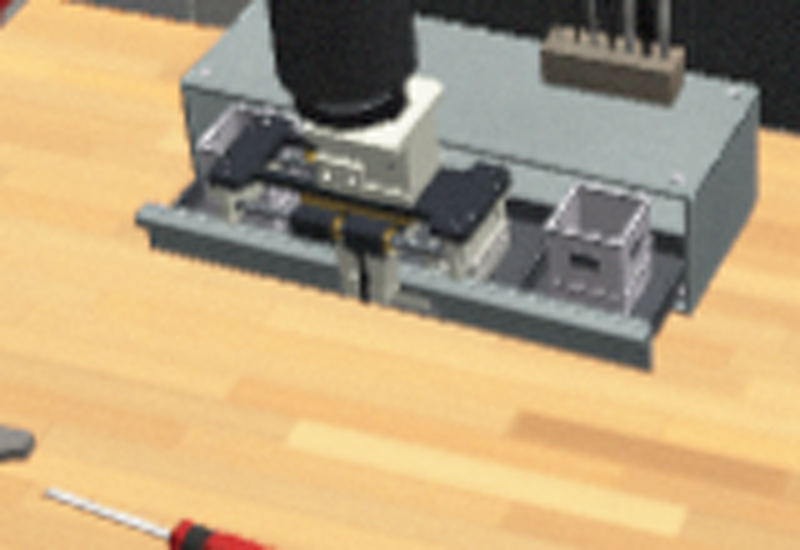

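```bash
python3 -m handwheel '[0,-0.6,0,0, 0,-1.2,0,0, 0,-1.8,0,0, 0,-2.4,0,0, 0,-3,0,0, 0,-3,0,0, 0,-2.6,0,0, -0.4,-2.6,0,0, -0.75,-2.6,0,0, -0.75,-2.6,0,0]'
python3 go.py .674 .157 .045 87.5
```

```text
time_s: 96.35
tcp_pos: [0.6342, 0.1594, 0.0457]
eef_rot: [-63.1, 89.9, 24.4]
contact_force: [0.3, 0.1, -0.6]
gripper_width: 0.0002
shift cm [ 0.08 -3.99 -0.06] turn 0.0 | jaw 87.5 q6 -123.7 pos [0.6342 0.1594 0.0457] w 0.0002 t 96.35 F [ 0.3  0.1 -0.6]
```

```bash
python3 -m handwheel '[0.15,-0.2,0,0, 0.15,-0.5,0,0, 0.15,-0.8,0,0, 0.15,-1.1,0,0, 0.15,-1.4,0,0, 0.15,-1.7,0,0, 0.15,-2,0,0, 0.15,-2.3,0,0, 0.15,-2.6,0,0, 0.15,-2.9,0,0]'
python3 - <<'E'
from h import *
W=cap('wrist','w36.png');go(.674,.157,.044,87.5)
c=cap('side');cv2.imwrite('pics/d36.png',cv2.resize(c['image'][130:240,200:360,::-1],None,fx=5,fy=5,interpolation=2))
E
```

```text
time_s: 97.6
tcp_pos: [0.6628, 0.1578, 0.0434]
eef_rot: [115.2, 90.0, -157.3]
contact_force: [-3.1, 0.3, -1.1]
gripper_width: 0.0006
shift cm [-0.05 -1.07 -0.04] turn -0.0 | jaw 87.5 q6 -122.2 pos [0.6634 0.1579 0.0435] w 0.0006 t 97.65 F [-1.4 -0.6 -0.8]
```

View pics/d36.png

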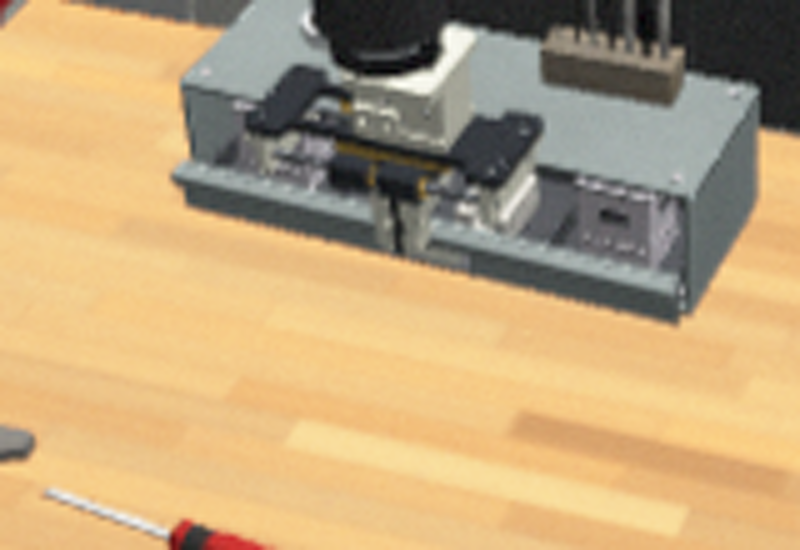

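```bash
python3 -m handwheel '[-0.1,0,0,0, -0.1,-0.15,0,0, -0.1,-0.3,0,0, -0.1,-0.45,0,0, -0.1,-0.6,0,0, -0.1,-0.6,0,0, -0.1,-0.6,0,0, -0.1,-0.6,0,0, -0.1,-0.6,0,0, -0.1,-0.6,0,0]'
python3 -m handwheel '[0,-0.1,0,0, 0,-0.2,0,0, 0,-0.3,0,0, 0,-0.4,0,0, 0,-0.5,0,0, 0,-0.5,0,0, 0,-0.5,0,0, 0,-0.5,0,0, 0,-0.5,0,0, 0,-0.5,0,0]'
python3 go.py .674 .157 .044 87.5
```

```text
time_s: 98.95
tcp_pos: [0.6689, 0.1576, 0.0444]
eef_rot: [-80.7, 90.0, 6.8]
contact_force: [0.2, 0.8, -0.4]
gripper_width: 0.0001
time_s: 100.2
tcp_pos: [0.6738, 0.1574, 0.0446]
eef_rot: [-117.0, 90.0, -29.5]
contact_force: [-1.2, 0.6, -0.5]
gripper_width: 0.0002
shift cm [ 0.06 -0.02 -0.04] turn -0.0 | jaw 87.5 q6 -121.8 pos [0.6738 0.1574 0.0446] w 0.0002 t 100.2 F [-1.2  0.6 -0.5]
```

```bash
python3 -m handwheel '[0,-0.1,0,0, 0,-0.2,0,0, 0,-0.3,0,0, 0,-0.4,0,0, 0,-0.4,0,0, 0,-0.4,0,0, 0,-0.4,0,0, 0,-0.4,0,0, 0,-0.4,0,0, 0,-0.4,0,0]'
python3 - <<'E'
from h import *
W=cap('wrist','w37.png')
c=cap('side');cv2.imwrite('pics/d37.png',cv2.resize(c['image'][130:240,200:360,::-1],None,fx=5,fy=5,interpolation=2))
E
```

```text
time_s: 101.45
tcp_pos: [0.6773, 0.1572, 0.0445]
eef_rot: [105.0, 90.0, -167.5]
contact_force: [-5.1, 1.0, 0.0]
gripper_width: 0.0007
```

View pics/d37.png

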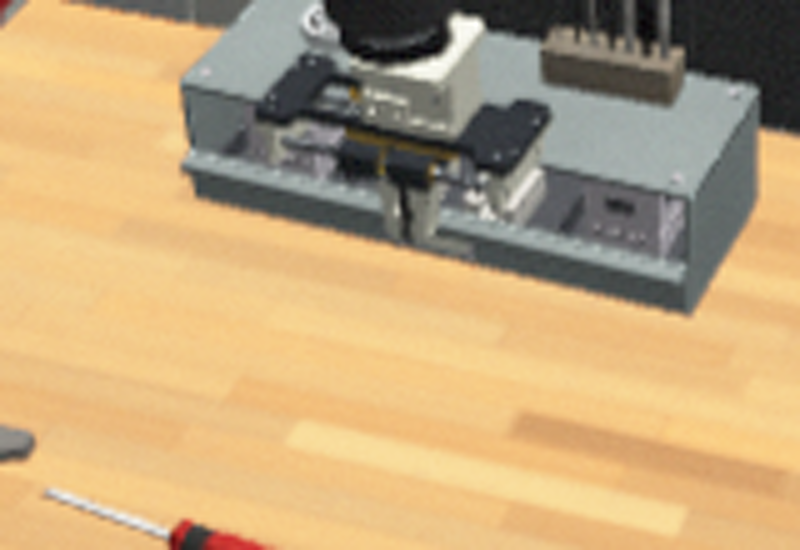

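```bash
python3 -m handwheel '[0,-0.1,0,0, 0,-0.2,0,0, 0,-0.3,0,0, 0,-0.3,0,0, 0,-0.3,0,0, 0,-0.3,0,0, 0,-0.3,0,0, 0,-0.3,0,0, 0,-0.3,0,0, 0,-0.3,0,0]'
```

```text
time_s: 102.8
tcp_pos: [0.6777, 0.1571, 0.0443]
eef_rot: [101.7, 89.7, -170.8]
contact_force: [-14.2, 3.6, 8.1]
gripper_width: -0.0
```

```bash
python3 -m handwheel '[0,0.4,0,0, 0,1,0,0, 0,2,0,0, 0,3.5,0,0, 0,5,0,0, -1,7,0,0, -4,9,0,0, -8,10,0,0, -12,10,0,0, -15,10,0,0]'
python3 - <<'E'
from h import *
W=cap('wrist','w38.png');go(.674,.157,.2,87.5)
c=cap('side');cv2.imwrite('pics/d38.png',cv2.resize(c['image'][130:240,200:360,::-1],None,fx=5,fy=5,interpolation=2))
c=cap('scene');cv2.imwrite('pics/s38.png',c['image'][:,:,::-1])
E
```

```text
time_s: 104.05
tcp_pos: [0.5802, 0.1618, 0.1976]
eef_rot: [-58.7, 89.8, 28.9]
contact_force: [0.8, 0.4, -0.2]
gripper_width: 0.0004
shift cm [ 0.23 -9.21 -0.14] turn 0.1 | jaw 87.6 q6 -126.6 pos [0.582  0.1623 0.2017] w 0.0004 t 104.1 F [0.9 0.5 3.4]
```

View pics/d38.png

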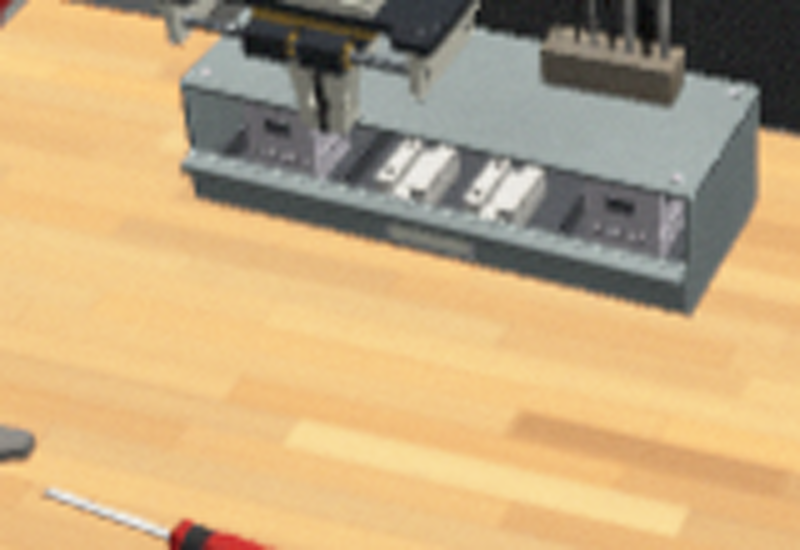

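View pics/s38.png

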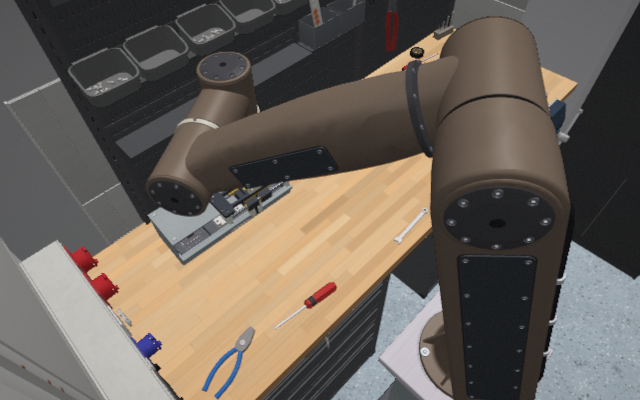

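Run:
```python
from h import *
A=cap('side')
im=A['image'][:,:,::-1];cv2.imwrite('pics/d39.png',np.hstack([cv2.resize(im[140:180,228:258],(390,520),interpolation=2),cv2.resize(im[160:200,318:348],(390,520),interpolation=2)]))
cap('wrist','w39.png')
```

```text
(no output)
```

View pics/d39.png

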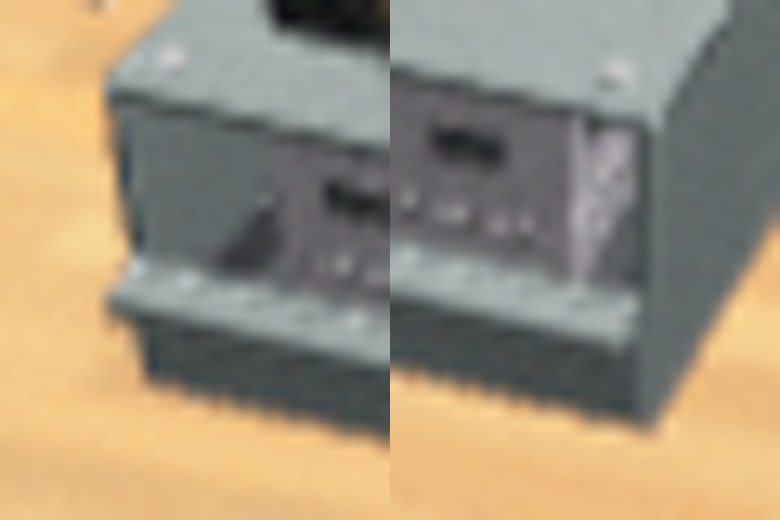

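View pics/w39.png

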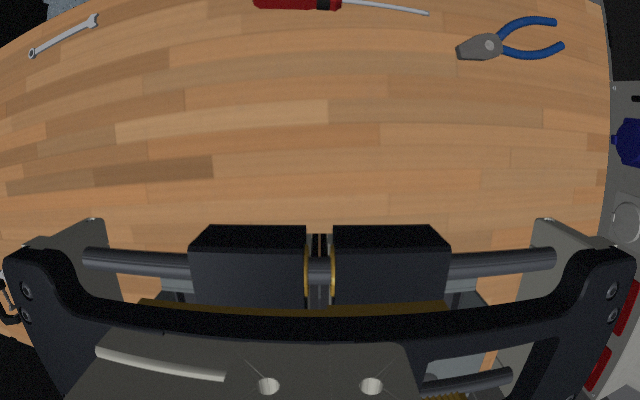

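Run:
```python
from h import *
A=cap('side')
n=np.array([.999,-.0436])
for l,c in[((236.3,163.1),(236.3,146.5)),((336.3,186.5),(338.2,169.1))]:
    L=onz(A,*l,.048)[:2];C=onz(A,*c,.108)[:2];print(L.round(4),C.round(4),(C-L)@n)
```

```text
[0.6895 0.3439] [0.71   0.3454] 0.020361582668747165
[ 0.6737 -0.0492] [ 0.6948 -0.0493] 0.021120566644328428
```

```bash
python3 -c "
from plant import workorder
print(workorder.close_job())"
```

```text
the job is handed in; nothing more can be done
None
```

The job is handed in. Both grey cups stand mouth-up, one in each end bay. Both clamp blocks lie flat side by side in the middle bay, and the drawer is pushed home. It took about 104 s of the 210 s, and handing in gave no verdict.

- **Turning the cups:** I flipped each cup by pivoting it loosely in the grip against the drawer lip, in two quarter turns, then re-gripped it high and set it in its bay. The second cup missed the lip on its first try and had to be redone. That cup's flip also pushed the drawer in by about 1 cm, still well short of the 0.08 m limit.
- **Knocked cup:** the right-hand cup ended up about 2 cm off, next to the divider, so I re-centred it before closing the drawer.
- **What I left out:** a roll of tape and a third, darker block lie 1.0 to 1.3 m from the base, beyond the arm's reach. I took both as not meant, since the task says only one or two of the blocks and tape are present. I never touched the yellow cup, the screwdriver or the spanner.
- **Last checks:** the drawer stopped hard at 14 N. The lip-to-cabinet gap measured 20.4 and 21.1 mm against 20 mm when home, so the drawer is within about 1 mm. The side camera shows both cups upright and both blocks flat, with the arm clear. I did not measure the cups' or blocks' positions again after the drawer closed.

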